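Swap the hammer and chisel behind the mug and jar in a tile-cutter's tool tray

TASK

The tile cutter needs the hammer that lies at the back of the tool tray, behind the mug and the jar, and the chisel on the bench is to be stored in its place. First stand the mug and the jar aside, wholly on the round slab; then lay the hammer centred lengthwise on the dark wooden rest, and after it lay the chisel centred lengthwise on the dark strip at the back of the tray. Last, put the mug and the jar back, each on the spot where it stood in the tray; keep both upright throughout.

Things in the scene. Friction and masses are not known exactly. Their poses are not given: they have to be found in the camera images.
- tray: Open wooden tool tray, fixed, 190 x 320 mm, with a floor 8 mm thick, a back wall 36 mm high on its +x edge, side walls 32 mm high at y = +-155 mm (walls 10 mm thick) and no front wall. Origin: centre of its underside; x points to the back wall, y along the back wall.
- tray_strip (a point): Centre of the flat dark strip (46 x 240 mm, on the tray floor) along the tray's back, at floor level; axes as the tray's: y along the strip, x to the back wall, whose inner face is 60 mm behind the strip's centre line. The hammer lies on it at the start, the chisel at the end.
- disc: Round grey slab, fixed, 210 mm in diameter, 12 mm thick: the place to stand things aside. Origin: centre of its underside. It lies to the left or to the right of the tray.
- rest: Dark wooden rest, a fixed flat board 100 x 220 mm, 18 mm thick. Origin: centre of its underside; y runs along its length. It lies on the other side of the tray from the slab.
- mug: Clay mug, upright in the tray before the hammer, 64 mm in diameter, 95 mm high, 0.22 kg, with an ear handle on its own +y side reaching about 67 mm from the axis; the handle points to the tray's open front. Origin: centre of its underside; z up. Grip it across the body, the fingers closing along its own x (square to the handle).
- jar: Closed round glass jar with a metal cap, upright in the tray beside the mug, 54 mm in diameter, 100 mm high, about 0.2 kg. Origin: centre of its underside; z up. Which of the two stands left and which right changes.
- hammer: Hammer lying flat: wooden handle 24 mm wide, 26 mm high along its own y, from y = -95 to +65 mm; at y = +80 mm a steel head 30 mm thick, reaching 45 mm to either side along x, 26 mm high. Origin: underside, middle of its 190 mm length, on the handle's centre line. It balances 36 mm from there towards the head: grip the handle there, across its width. 0.36 kg.
- chisel: Steel chisel lying flat on the bench before the tray: round shank 24 mm thick (22 mm between the pads) along its own y from y = -85 to +40 mm, flattening to a blade 46 mm wide, 8 mm thick, ending at y = +85 mm. Origin: underside, middle of its 170 mm length; it balances about 3 mm from there towards the shank's end. 0.3 kg.
There are look-alikes about, which are no part of the job. What is shaped like the jar but green or turquoise is not meant.

How it is judged (in metres and radians):
On the way, in this order (a step that is already met when the one before it is completed fails the run):
1. the mug and the jar both stand upright and wholly on the round slab, the hammer not yet moved (horizontal distance between each of mug, jar and disc below 0.08 m and z of each of mug, jar in the frame of disc below 0.02 m and angle between each of mug, jar's own z axis and vertical below 0.1 rad and linear speed of each of mug, jar below 0.02 m/s and angular speed of each of mug, jar below 0.2 rad/s and distance of hammer from where it was at the start of the episode below 0.02 m), for 0.2 s.
2. the hammer lies lengthwise, centred, on the wooden rest while the mug and the jar stand on the slab (horizontal distance between each of mug, jar and disc below 0.08 m and z of each of mug, jar in the frame of disc below 0.02 m and angle between each of mug, jar's own z axis and vertical below 0.1 rad and linear speed of each of mug, jar, hammer below 0.02 m/s and angular speed of each of mug, jar, hammer below 0.2 rad/s and x of hammer in the frame of rest between -0.015 and 0.015 m and y of hammer in the frame of rest between -0.025 and 0.025 m and angle between the y axis of hammer and the y axis of rest, either way round below 0.2 rad and z of hammer in the frame of rest below 0.026 m and angle between hammer's own z axis and vertical below 0.12 rad and contact force between the fingers and hammer below 0.5 N), for 0.2 s.
3. the chisel lies lengthwise, centred, on the strip in the tray while the mug and the jar stand on the slab (horizontal distance between each of mug, jar and disc below 0.08 m and z of each of mug, jar in the frame of disc below 0.02 m and angle between each of mug, jar's own z axis and vertical below 0.1 rad and linear speed of each of mug, jar, hammer, chisel below 0.02 m/s and angular speed of each of mug, jar, hammer, chisel below 0.2 rad/s and x of hammer in the frame of rest between -0.015 and 0.015 m and y of hammer in the frame of rest between -0.025 and 0.025 m and angle between the y axis of hammer and the y axis of rest, either way round below 0.2 rad and z of hammer in the frame of rest below 0.026 m and angle between each of hammer, chisel's own z axis and vertical below 0.12 rad and x of chisel in the frame of tray_strip between -0.015 and 0.015 m and y of chisel in the frame of tray_strip between -0.025 and 0.025 m and angle between the y axis of chisel and the y axis of tray_strip, either way round below 0.2 rad and z of chisel in the frame of tray_strip below 0.008 m and contact force between the fingers and chisel below 0.5 N), for 0.2 s.
At the end, for the whole second after the job is handed in: Hammer flat on the rest and chisel flat on the strip, each middle within 15 mm across and 25 mm along of its centre, within 0.2 rad of its length; mug and jar upright, each within 15 mm of where it stood at the start; all released and at rest (x of hammer in the frame of rest between -0.015 and 0.015 m and y of hammer in the frame of rest between -0.025 and 0.025 m and angle between the y axis of hammer and the y axis of rest, either way round below 0.2 rad and z of hammer in the frame of rest below 0.026 m and angle between each of hammer, chisel's own z axis and vertical below 0.12 rad and linear speed of each of hammer, chisel, mug, jar below 0.02 m/s and angular speed of each of hammer, chisel, mug, jar below 0.2 rad/s and x of chisel in the frame of tray_strip between -0.015 and 0.015 m and y of chisel in the frame of tray_strip between -0.025 and 0.025 m and angle between the y axis of chisel and the y axis of tray_strip, either way round below 0.2 rad and z of chisel in the frame of tray_strip below 0.008 m and distance of each of mug, jar from where it was at the start of the episode below 0.015 m and angle between each of mug, jar's own z axis and vertical below 0.1 rad); the robot touches nothing.
It fails at once if the mug is tipped over (angle between mug's own z axis and vertical above 0.6 rad).
It fails at once if the jar is tipped over (angle between jar's own z axis and vertical above 0.6 rad).
It also fails if it takes over 147 s, if anything falls off the work surface, if the arm or the gripper's body presses on something with over 40 N, if the wrist force passes 120 N, or if a joint passes its speed limit or range.

ROBOT

A 6-joint arm with a two-finger parallel gripper is mounted at the origin on the work surface. World frame = base frame: x ahead of the robot, y to its left, z up, the work surface at z = 0. Lengths are in m, angles in degrees, forces in N, time in s.
With the tool pointing down it reaches from about 0.375 to 0.9 m from the base axis. Payload 3.1 kg.
Tool frame: the origin (TCP) lies midway between the tips of the shut fingers; the grasp point (between the pads) lies 19 mm behind it (bot.hold_point_z is the distance from the TCP to the grasp point, in m); z points along the fingers, y is the line along which they close (so a half turn about z gives the same grasp; the last joint's range is limited). The gripper opens to 87 mm and grips with 3 to 60 N. Pads are 19 mm wide; open, the fingers measure 117 mm over their backs; the gripper's body (75 mm by 190 mm) begins 51 mm behind the grasp point.
Start: joints at [-73.539, 30.224, 82.088, -0, 67.689, -10.227], TCP at [0.281, -0.558, 0.223] pointing down, gripper open.
Joint ranges: [-176.69, 176.69], [-43.24, 126.21], [12.49, 139.97], [-82, 262], [0, 151.66], [-163.58, 163.58]. Speed limits (degrees/s): [159.86, 159.86, 180, 180, 180, 180].

INTERFACE

Orientations are given as a 3x3 rotation matrix whose columns are the frame's x, y, z axes.
In Python, from rig import read_state, optics, order, bot gives the robot as it stands.
- The arm moves only by the tool drive_tool, never from a script. Its argument "steps" is a list of rows, each a list of 7 numbers: the finger opening in mm, from 0 to 87, then the shift along the tool's x, y, z normalised to -1 to 1, where 1 is 0.12 m, then the turn, a rotation vector about the tool's x, y, z normalised to -1 to 1, where 1 is 1.5 rad. In form: [[jaw, tx, ty, tz, ax, ay, az], ...]. A call has 1 to 8 rows; each row is the pose to reach, as a shift and turn from the pose commanded when the call began, along the tool's axes at that moment; what a row does not reach only later rows make up. A row lasts 1/10 s, in which the tool goes at most 50 mm and 8.59 degrees, less where a joint would pass 70% of its speed; a pose out of reach is approached as far as the arm can. A call with a number of a shift or a turn outside -1 to 1 is refused whole. A call with a gripper value outside its range is refused whole. The fingers move at their own pace and stop on an object; the grip force is fixed at half the most. Time passes only in rows, so rows that repeat a pose let the fingers close. It gives the time, the measured TCP pose, the force, the opening and the grip force at its end, in the units of the state.
- read_state(): the state, without advancing time (a new reading comes with each control period).
- optics.capture(name): name is "scene" or "top" or "wrist"; returns a dict with "color" (420x560x3 uint8, blue, green, red), "range_z" (420x560 float32, m along the optical axis (not along the pixel's ray), 0 where there is no reading), "fx", "fy", "cx", "cy" (pixels), "rvec" (rotation vector, rad) and "tvec" (3), from world to camera coordinates, as OpenCV has them. Camera axes: x right, y down, z forward; pixel columns grow to the right and rows downward; lengths in m; the calibration is good to about 2 mm. The wrist camera is an equidistant fisheye: a pixel r from the principal point sees the ray r / f radians off the axis. A picture is of the moment at which its call begins.
- order.hand_in(): hands the job in; it is judged then, once.
The state is a dict: "time_s": time; "joint_positions": joint angles; "qvel": joint speeds; "tau": joint torques, N m; "position": TCP position; "tcp_rot": TCP orientation; "force": force on the tool from outside, world axes, zero at the start; "moment": the same for the moment, N m; "opening": opening from 0.0 (shut) to 1.0 (fully open); "grasp_force": force on a finger pad.
Only numpy, scipy, OpenCV 4.12 (cv2) and the standard library are available. Lean on these libraries where they do the work, as an engineer would, in place of code of your own. Each camera call takes 0.05 s, during which the arm holds its last target. There are 200 camera calls.

## Working session

There is one attempt and no reset: what is moved stays moved. The work goes in short steps, Python scripts to look and compute and a tool call to move; the robot and the scene stay as the last step left them, time stands still between calls to the robot, and variables do not carry over. Pictures are saved under pics/ and viewed, at most 14 in all, crops included, and the job is handed in when it is done.

Besides the shell and the picture viewer there is one more tool, called after "Emit:" as a command line: name --pt "numbers of a row" for each row, then --argument value for the rest. drive_tool: Moves the arm, as the interface text tells. Scaled input: -1 to 1 covers 0.12 m each way for a shift and 1.5 rad each way for a turn. Its arguments: {"type":"object","properties":{"steps":{"type":"array"}},"required":["steps"]}

```bash
ls; mkdir -p pics
cat > h.py <<'E'
import numpy as np, cv2
from rig import read_state, optics, order, bot
E
python3 - <<'E'
from h import *
s=read_state(); print({k:np.round(v,3).tolist() for k,v in s.items()}, bot.hold_point_z)
for n in("scene","top"):
    c=optics.capture(n); cv2.imwrite(f"pics/{n}0.png",c["color"]); np.savez(f"{n}0.npz",**c)
    R=cv2.Rodrigues(np.array(c["rvec"]))[0]; print(n,c["fx"],c["cx"],c["cy"],(-R.T@np.array(c["tvec"]).ravel()).round(3),R.round(2).tolist())
E
```

```text
pics
{'time_s': 0.0, 'joint_positions': [-73.538, 30.277, 82.156, -0.0, 67.69, -10.226], 'qvel': [0.003, 0.019, 0.002, 0.024, 0.081, 0.045], 'tau': [0.0, -44.004, -17.659, 0.063, 0.058, -0.0], 'position': [0.281, -0.558, 0.222], 'tcp_rot': [[0.893, 0.449, -0.001], [0.449, -0.893, 0.002], [0.0, -0.002, -1.0]], 'force': [-0.169, -0.179, -0.506], 'moment': [0.016, -0.055, 0.017], 'grasp_force': 0.0, 'opening': 0.996} 0.0187
scene 517.4477558793509 288.5829999652906 207.21464120108757 [ 1.206 -0.598  0.898] [[0.63, 0.78, 0.01], [0.53, -0.42, -0.74], [-0.57, 0.47, -0.67]]
top 506.9153608611633 277.0656331088017 207.5041379481133 [ 0.417 -0.007  1.139] [[0.01, -1.0, -0.02], [-1.0, -0.01, -0.09], [0.09, 0.02, -1.0]]
```

View pics/top0.png

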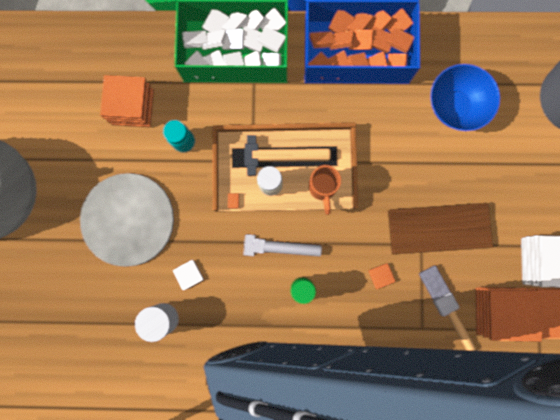

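View pics/scene0.png

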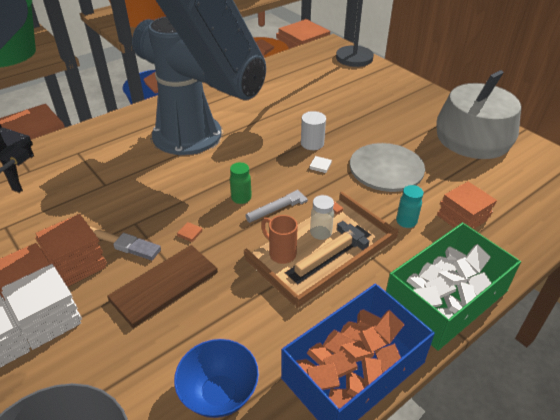

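The top view shows the slab at (125,219), the tray at (285,167) and the rest at (441,228). In the tray are the hammer, with its head at (251,155), the jar at (269,180), and the mug at (323,182) with its handle towards (326,210). The chisel lies at (283,247). Now I'll measure, with an enlarged crop to confirm.

```bash
cat > h.py <<'E'
import numpy as np, cv2
from rig import read_state, optics, order, bot
def cam(c):
    R=cv2.Rodrigues(np.array(c["rvec"],float))[0]; return R,np.array(c["tvec"],float).ravel()
def world(c):
    "world point of every pixel from range image"
    R,t=cam(c); z=c["range_z"]; v,u=np.mgrid[:z.shape[0],:z.shape[1]]
    P=np.stack([(u-c["cx"])/c["fx"]*z,(v-c["cy"])/c["fy"]*z,z],-1)
    W=(P-t)@R; W[z==0]=np.nan; return W
def ray(c,px,h):
    "cast pixels onto the plane z=h"
    R,t=cam(c); px=np.atleast_2d(np.array(px,float)); o=-R.T@t
    d=np.c_[(px[:,0]-c["cx"])/c["fx"],(px[:,1]-c["cy"])/c["fy"],np.ones(len(px))]@R
    return o+d*((h-o[2])/d[:,2])[:,None]
def rect(p): 
    (x,y),(w,h),a=cv2.minAreaRect(np.float32(p[:,:2])*1000); return np.round([x,y,w,h,a],1)
def circ(p,r=None):
    from scipy.optimize import least_squares
    p=p[:,:2]; x0=[*p.mean(0),r or p.std()*1.5]
    return least_squares(lambda q:np.hypot(*(p-q[:2]).T)-q[2],x0,loss="soft_l1",f_scale=.002).x.round(4)
E
python3 - <<'E'
from h import *
C={n:dict(np.load(n+"0.npz")) for n in("top","scene")}
W={n:world(c) for n,c in C.items()}
top=C["top"]["color"]
cv2.imwrite("pics/crop1.png",cv2.resize(top[110:290,70:350],None,fx=2.85,fy=2.85,interpolation=cv2.INTER_CUBIC))
T=W["top"]
for nm,(u,v) in dict(slab=(125,219),rest=(441,228),tray_floor=(300,200),strip=(262,165),floorR=(345,190),jar=(269,180),mugrim=(310,182),hh=(290,155),head=(251,155),chis=(300,248),blade=(251,245),bench=(380,180),wallB=(285,127),wallL=(216,170),wallR=(354,165),red=(234,201)).items():
    print(nm,T[v-1:v+2,u-1:u+2].reshape(-1,3).mean(0).round(4),cv2.cvtColor(top[v:v+1,u:u+1],cv2.COLOR_BGR2HSV).ravel())
S=W["scene"]
for nm,(u,v) in dict(slab=(388,165),rest=(162,285),bench=(230,220),jar=(323,203),chis=(270,207),hh=(325,255),head=(355,235)).items():
    print("S",nm,S[v-1:v+2,u-1:u+2].reshape(-1,3).mean(0).round(4),cv2.cvtColor(C["scene"]["color"][v:v+1,u:u+1],cv2.COLOR_BGR2HSV).ravel())
E
```

```text
slab [0.4908 0.3607 0.0127] [ 18  17 200]
rest [ 0.4792 -0.3414  0.0166] [ 12 169 131]
tray_floor [ 0.5387 -0.0311  0.0074] [ 18 116 247]
strip [0.6172 0.0555 0.0078] [100  29  26]
floorR [ 0.5622 -0.1316  0.0085] [ 15 135 170]
jar [0.5684 0.035  0.1077] [130   3 242]
mugrim [ 0.5702 -0.0505  0.0726] [ 10 170 209]
hh [ 0.6355 -0.0075  0.0345] [ 17 119 242]
head [0.6348 0.0788 0.034 ] [ 10  55 129]
chis [ 0.4311 -0.0318  0.0233] [128  14 207]
blade [0.4365 0.077  0.0087] [141   8 222]
bench [ 5.869e-01 -2.113e-01  1.000e-04] [ 14 151 120]
wallB [0.6985 0.0043 0.034 ] [ 12 171 177]
wallL [0.6008 0.156  0.0318] [ 12 164 138]
wallR [ 0.615  -0.1488  0.0313] [ 12 173 174]
red [0.5335 0.1159 0.0196] [ 10 170 233]
S slab [0.4932 0.3578 0.0086] [ 30  15 182]
S rest [ 0.4874 -0.3513  0.0165] [ 12 136 109]
S bench [ 0.3943 -0.1118 -0.0012] [ 15 129 172]
S jar [0.5766 0.0293 0.1061] [  0   0 221]
S chis [ 0.4368 -0.0177  0.0202] [150   3 167]
S hh [ 0.6494 -0.0239  0.0284] [ 16 110 150]
S head [0.6494 0.0707 0.0334] [108  14  93]
```

View pics/crop1.png

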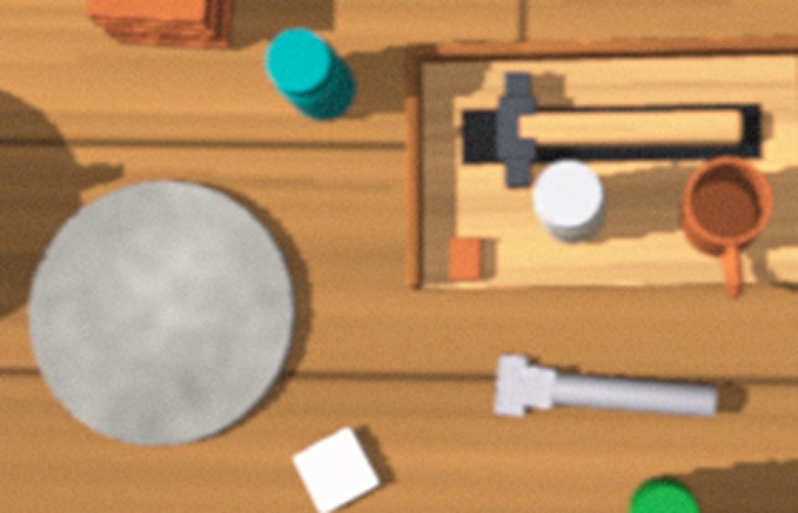

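The crop confirms it. The jar is the white-capped one in the tray at crop (569,195), and the turquoise, green and white cans stand outside the tray. The hammer lies on the strip with its head at (517,130), and the tool at top-view (450,310) is a loose look-alike. The chisel's blade is at its left end (510,385). The mug is at (727,205), handle to the front.

Next I'll make precise fits.

```bash
cat > m.py <<'E'
from h import *
C={n:dict(np.load(n+"0.npz")) for n in("top","scene")}
W={n:world(c) for n,c in C.items()}
def hsv(n): return cv2.cvtColor(C[n]["color"],cv2.COLOR_BGR2HSV)
def near(n,x,y,r): return np.hypot(W[n][...,0]-x,W[n][...,1]-y)<r
def big(m):
    k=max(cv2.findContours(m.astype(np.uint8),cv2.RETR_EXTERNAL,cv2.CHAIN_APPROX_NONE)[0],key=cv2.contourArea); return k.reshape(-1,2)
for n in("top","scene"):
    w=W[n]; z=w[...,2]; H=hsv(n); s,v=H[...,1],H[...,2]; c=C[n]
    def show(nm,m,h,f=rect):
        try: k=big(m); print(n,nm,"fit",f(ray(c,k,h)),"zmed",np.nanmedian(z[m]).round(4),m.sum())
        except Exception as e: print(n,nm,e)
    show("slab",near(n,.49,.36,.13)&(s<60)&(v>90),.012,circ)
    show("rest",near(n,.48,-.345,.16)&(z>.010)&(z<.03),.018)
    show("strip",near(n,.635,0,.16)&(v<75)&(s<90)&(z<.016),.008)
    show("jarcap",near(n,.57,.033,.045)&(z>.096),.1,circ)
    show("mug",near(n,.565,-.08,.075)&(z>.085),.095,circ)
    show("mughandle",near(n,.565,-.08,.09)&(H[...,0]<14)&(s>140)&(z>.045),.07)
    show("hammer handle",near(n,.635,-.02,.095)&(z>.024)&(z<.045)&(s>90)&(H[...,0]>13),.034)
    show("hammer head",near(n,.635,.08,.06)&(z>.026)&(z<.045)&(s<90),.034)
    show("chisel",near(n,.435,.0,.12)&(s<60)&(v>100),.012)
    show("shank",near(n,.435,.0,.12)&(s<60)&(z>.014),.014)
    show("blade",near(n,.437,.075,.035)&(s<60)&(z<.012),.008)
    show("tray walls",near(n,.605,0,.22)&(z>.026)&(z<.042)&(s>120),.034)
E
python3 m.py
```

```text
top slab fit [0.4908 0.3579 0.1039] zmed 0.012 6783
top rest fit [ 479.  -339.7   99.6  220.3    4.7] zmed 0.017 5326
top strip fit [636.1 -23.5  39.6 173.5   3.2] zmed 0.0082 560
top jarcap fit [0.574  0.0349 0.0232] zmed 0.1075 422
top mug fit [ 0.5689 -0.0819  0.0326] zmed 0.1001 295
top mughandle fit [558.7 -78.   64.5  99.5  70.7] zmed 0.0891 472
top hammer handle fit [ 6.367e+02 -1.070e+01  2.470e+01  1.702e+02  5.000e-01] zmed 0.0333 916
top hammer head fit [636.   77.7  87.7  28.9   1.1] zmed 0.0331 400
top chisel fit [438.5   8.   46.5 172.8   0.7] zmed 0.0188 1013
top shank fit [433.1  -3.4 150.5  29.4  87.7] zmed 0.0207 744
top blade fit [436.7  78.9  29.9  47.1  82.2] zmed 0.0071 223
top tray walls fit [611.4   3.7 190.6 318.6   1.7] zmed 0.0329 2165
scene slab fit [0.4952 0.3496 0.1056] zmed 0.01 2781
scene rest fit [ 484.2 -345.7  104.7  220.1    4.6] zmed 0.0161 4344
scene strip fit [642.5 -21.6 189.4  42.5  87.7] zmed 0.0068 399
scene jarcap fit [0.5723 0.0329 0.0257] zmed 0.1057 281
scene mug fit [ 0.5701 -0.0858  0.0364] zmed 0.0959 381
scene mughandle fit [561.4 -87.4  78.4 117.2  51.7] zmed 0.0785 938
scene hammer handle fit [643.5 -21.4  30.  168.1   1.5] zmed 0.0316 663
scene hammer head fit [6.403e+02 7.200e+01 9.090e+01 3.390e+01 5.000e-01] zmed 0.0315 331
scene chisel fit [440.2   0.7 170.2  50.1  87.1] zmed 0.0159 580
scene shank fit [432.4  -6.1 149.9  29.8  87.3] zmed 0.0194 351
scene blade fit [440.   64.3  48.8  50.1  87.9] zmed 0.0056 131
scene tray walls fit [616.5  -1.2 191.5 323.6   1.6] zmed 0.0315 1458
```

Emit:
drive_tool --pt "87 0.97 -0.445 -0.833 0 0 0.311" --pt "87 0.97 -0.445 -0.833 0 0 0.311" --pt "87 0.97 -0.445 -0.833 0 0 0.311" --pt "87 0.97 -0.445 -0.833 0 0 0.311" --pt "87 0.97 -0.445 -0.833 0 0 0.311" --pt "87 0.97 -0.445 -0.833 0 0 0.311"

```text
time_s: 0.7
position: [0.3604, -0.4582, 0.3218]
tcp_rot: [[1.0, 0.0, -0.001], [0.0, -1.0, 0.001], [-0.001, -0.001, -1.0]]
force: [-0.0, 1.5, -0.1]
opening: 1.0
grasp_force: 0.0
```

Emit:
drive_tool --pt "87 0.4 -0.92 0 0 0 0" --pt "87 0.4 -0.92 0 0 0 0" --pt "87 0.4 -0.92 0 0 0 0" --pt "87 0.4 -0.92 0 0 0 0"

```text
time_s: 1.1
position: [0.4084, -0.3457, 0.3209]
tcp_rot: [[1.0, 0.002, -0.002], [0.002, -1.0, 0.004], [-0.002, -0.004, -1.0]]
force: [0.5, -0.4, -0.6]
opening: 1.0
grasp_force: 0.0
```

Emit:
drive_tool --pt "87 0.4 -0.92 0 0 0 0" --pt "87 0.4 -0.92 0 0 0 0" --pt "87 0.4 -0.92 0 0 0 0" --pt "87 0.4 -0.92 0 0 0 0"

```text
time_s: 1.5
position: [0.4569, -0.2368, 0.3214]
tcp_rot: [[1.0, 0.001, -0.002], [0.001, -1.0, 0.001], [-0.002, -0.001, -1.0]]
force: [0.4, -0.4, -0.1]
opening: 1.001
grasp_force: 0.0
```

Emit:
drive_tool --pt "87 0.4 -0.92 0 0 0 0" --pt "87 0.4 -0.92 0 0 0 0" --pt "87 0.4 -0.92 0 0 0 0" --pt "87 0.4 -0.92 0 0 0 0" --pt "87 0.4 -0.92 0 0 0 0"

```text
time_s: 2.0
position: [0.5048, -0.1293, 0.3218]
tcp_rot: [[1.0, -0.002, -0.001], [-0.002, -1.0, -0.001], [-0.001, 0.001, -1.0]]
force: [-0.4, -0.2, -1.0]
opening: 1.001
grasp_force: 0.0
```

Emit:
drive_tool --pt "87 0.4 -0.9 0 0 0 0" --pt "87 0.4 -0.9 0 0 0 0" --pt "87 0.4 -0.9 0 0 0 0" --pt "87 0.4 -0.9 0 0 0 0" --pt "87 0.4 -0.9 0 0 0 0" --pt "87 0.4 -0.9 0 0 0 0"

```text
time_s: 2.6
position: [0.5527, -0.0215, 0.3223]
tcp_rot: [[1.0, -0.003, -0.001], [-0.003, -1.0, -0.001], [-0.001, 0.001, -1.0]]
force: [-0.6, 0.2, -0.7]
opening: 0.997
grasp_force: 0.0
```

Run:
```python
from h import *
c=optics.capture("wrist"); np.savez("w1.npz",**c); cv2.imwrite("pics/w1.png",c["color"])
R,t=cam(c); print(c["fx"],c["cx"],c["cy"],(-R.T@t).round(3),R.round(3).tolist(),read_state()["position"])
```

```text
325.19226210127806 280.10031902724086 206.88575121223516 [ 0.62  -0.022  0.485] [[-0.003, -1.0, 0.001], [-0.969, 0.003, 0.248], [-0.248, -0.0, -0.969]] [ 0.55267489 -0.02135675  0.32237339]
```

View pics/w1.png

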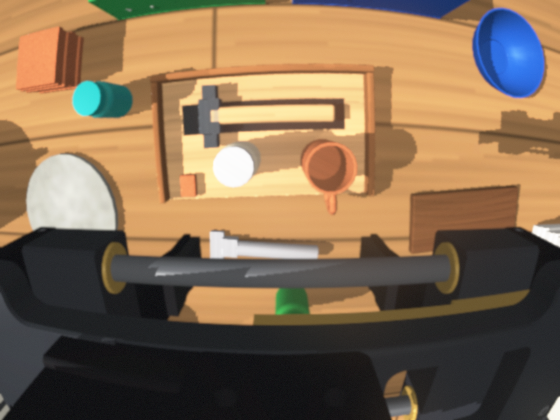

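The wrist view shows the whole tray: jar cap at (234,166), mug at (329,168) with its handle at (332,203), hammer head at (209,115), chisel at (265,248). I'll fit the same objects in this view.

```bash
cat >> h.py <<'E'
def fdir(c,px):
    "fisheye pixel -> camera direction"
    px=np.asarray(px,float); a=(px-[c["cx"],c["cy"]])/c["fx"]; r=np.linalg.norm(a,axis=-1,keepdims=True)+1e-9
    return np.concatenate([a/r*np.sin(r),np.cos(r)],-1)
def fworld(c):
    R,t=cam(c); z=c["range_z"]; v,u=np.mgrid[:z.shape[0],:z.shape[1]]
    d=fdir(c,np.stack([u,v],-1)); W=(d/d[...,2:]*z[...,None]-t)@R; W[z==0]=np.nan; return W
def fray(c,px,h):
    R,t=cam(c); o=-R.T@t; d=fdir(c,np.atleast_2d(px))@R
    return o+d*((h-o[2])/d[:,2])[:,None]
def big(m):
    k=max(cv2.findContours(m.astype(np.uint8),cv2.RETR_EXTERNAL,cv2.CHAIN_APPROX_NONE)[0],key=cv2.contourArea); return k.reshape(-1,2)
E
cat > m2.py <<'E'
from h import *
import sys
for f in sys.argv[1:]:
    c=dict(np.load(f)); fish=f[0]=="w"
    w=fworld(c) if fish else world(c); cast=fray if fish else ray
    z=w[...,2]; H=cv2.cvtColor(c["color"],cv2.COLOR_BGR2HSV); h,s,v=H[...,0],H[...,1],H[...,2]
    near=lambda x,y,r: np.hypot(w[...,0]-x,w[...,1]-y)<r
    def show(nm,m,hh,fit=rect):
        try: k=big(m); print(f,nm,fit(cast(c,k,hh)),"z",np.nanmedian(z[m]).round(4),m.sum())
        except Exception as e: print(f,nm,e)
    show("slab",near(.49,.36,.13)&(s<60)&(v>90)&(z<.03),.012,circ)
    show("rest",near(.48,-.345,.16)&(z>.010)&(z<.03),.018)
    show("jarcap",near(.573,.033,.045)&(z>.102),.108,circ)
    show("mug",near(.565,-.08,.075)&(z>.097),.103,circ)
    show("handle",near(.565,-.08,.09)&(h<14)&(s>140)&(z>.04)&(w[...,0]<.533)&(w[...,0]>.48),.06)
    show("hhandle",near(.635,-.02,.095)&(z>.024)&(z<.045)&(s>90)&(h>13),.034)
    show("hhead",near(.635,.08,.06)&(z>.026)&(z<.045)&(s<90),.034)
    show("strip+hammer",near(.635,0,.15)&((v<75)|(z>.024))&(z<.045)&(abs(w[...,0]-.637)<.03),.012)
    show("shank",near(.435,.0,.12)&(s<60)&(z>.014)&(z<.04),.014)
    show("blade",near(.437,.075,.035)&(s<60)&(z<.012),.008)
    show("walls",near(.605,0,.22)&(z>.026)&(z<.042)&(s>120),.034)
E
python3 m2.py top0.npz scene0.npz w1.npz
```

```text
top0.npz slab [0.4908 0.3579 0.1039] z 0.012 6783
top0.npz rest [ 479.  -339.7   99.6  220.3    4.7] z 0.017 5326
top0.npz jarcap [0.5731 0.0346 0.0228] z 0.1076 414
top0.npz mug [ 0.5702 -0.0813  0.0309] z 0.1019 193
top0.npz handle [ 5.197e+02 -8.880e+01  3.220e+01  1.060e+01  2.000e-01] z 0.0848 71
top0.npz hhandle [ 6.367e+02 -1.070e+01  2.470e+01  1.702e+02  5.000e-01] z 0.0333 916
top0.npz hhead [636.   77.7  87.7  28.9   1.1] z 0.0331 400
top0.npz strip+hammer [6.421e+02 5.200e+00 5.960e+01 2.324e+02 5.000e-01] z 0.0316 1821
top0.npz shank [433.1  -3.4 150.5  29.4  87.7] z 0.0204 700
top0.npz blade [436.7  78.9  29.9  47.1  82.2] z 0.0071 223
top0.npz walls [611.4   3.7 190.6 318.6   1.7] z 0.0329 2165
scene0.npz slab [0.4952 0.3496 0.1056] z 0.01 2781
scene0.npz rest [ 484.2 -345.7  104.7  220.1    4.6] z 0.0161 4344
scene0.npz jarcap [0.5767 0.0287 0.0235] z 0.106 243
scene0.npz mug [ 0.5731 -0.0864  0.0315] z 0.1 166
scene0.npz handle [512.  -91.4  16.7  47.6  39.4] z 0.0671 59
scene0.npz hhandle [643.5 -21.4  30.  168.1   1.5] z 0.0316 663
scene0.npz hhead [6.403e+02 7.200
[... 242 characters left out ...]

scene0.npz walls [616.5  -1.2 191.5 323.6   1.6] z 0.0315 1458
w1.npz slab [0.507  0.3539 0.0941] z 0.0123 5578
w1.npz rest [ 480.  -340.5  102.   221.9    5.3] z 0.0185 4622
w1.npz jarcap [0.3453 0.2866 0.1986] z 0.4262 32145
w1.npz mug [ 0.2393 -0.2958  0.2809] z 0.4257 49178
w1.npz handle [513.2 -90.5  25.4  15.2   2.2] z 0.0866 172
w1.npz hhandle [636.6 -16.8  24.4 160.2   1.1] z 0.0341 1074
w1.npz hhead [634.9  56.3  72.1  88.1  89. ] z 0.0341 1431
w1.npz strip+hammer [633.4   9.7 220.7  62.3  86.9] z 0.0341 3372
w1.npz shank [427.5  -4.4 152.2  31.6  84.5] z 0.0216 1413
w1.npz blade [435.8  65.7  48.1  46.2  85.8] z 0.0083 373
w1.npz walls [610.6   3.5 190.3 320.3   1.8] z 0.0334 3879
```

```bash
sed -i 's/(z>.102)/(z>.102)\&(z<.13)/; s/(z>.097)/(z>.097)\&(z<.13)/' m2.py; sed -i '/"blade"/a\    show("chisel",near(.435,0,.12)\&(s<60)\&(v>100)\&(z<.04),.012)' m2.py; python3 m2.py w1.npz top0.npz| grep -E "jarcap|mug|chisel"
```

```text
w1.npz jarcap [0.5721 0.0326 0.0235] z 0.1084 1282
w1.npz mug [ 0.5694 -0.0824  0.0314] z 0.1032 581
w1.npz chisel [437.7   4.3 171.9  44.4  89.5] z 0.0189 1899
top0.npz jarcap [0.5731 0.0346 0.0228] z 0.1076 414
top0.npz mug [ 0.5702 -0.0813  0.0309] z 0.1019 193
top0.npz chisel [438.5   8.   46.5 172.8   0.7] z 0.0183 969
```

Emit:
drive_tool --pt "87 0.167 -0.458 0 0 0 0" --pt "87 0.167 -0.458 0.2 0 0 0" --pt "87 0.167 -0.458 0.6 0 0 0" --pt "87 0.167 -0.458 0.83 0 0 0" --pt "87 0.167 -0.458 0.83 0 0 0"

```text
time_s: 3.15
position: [0.5697, 0.0348, 0.2188]
tcp_rot: [[1.0, -0.002, -0.01], [-0.002, -1.0, 0.001], [-0.01, -0.001, -1.0]]
force: [-0.9, -0.1, -0.4]
opening: 1.002
grasp_force: 0.0
```

Emit:
drive_tool --pt "87 0 0 0.3 0 0 0" --pt "87 0 0 0.55 0 0 0" --pt "87 0 0 0.75 0 0 0" --pt "87 0 0 0.75 0 0 0" --pt "87 0 0 0.75 0 0 0" --pt "87 0 0 0.75 0 0 0"

```text
time_s: 3.75
position: [0.575, 0.0349, 0.1352]
tcp_rot: [[1.0, -0.001, 0.005], [-0.001, -1.0, -0.001], [0.005, 0.001, -1.0]]
force: [-0.1, -0.3, 0.6]
opening: 1.003
grasp_force: 0.0
```

Emit:
drive_tool --pt "87 -0.01 0.01 0.25 0 0 0" --pt "87 -0.01 0.01 0.45 0 0 0" --pt "87 -0.01 0.01 0.6 0 0 0" --pt "87 -0.01 0.01 0.715 0 0 0" --pt "87 -0.01 0.01 0.715 0 0 0" --pt "87 -0.01 0.01 0.715 0 0 0" --pt "87 -0.01 0.01 0.715 0 0 0"

```text
time_s: 4.45
position: [0.5731, 0.0343, 0.0484]
tcp_rot: [[1.0, -0.001, 0.003], [-0.001, -1.0, -0.0], [0.003, 0.0, -1.0]]
force: [-0.1, 1.3, -0.6]
opening: 0.996
grasp_force: 0.0
```

```bash
python3 -c "
from h import *
for i in range(3):
    s=read_state(); print(np.round(s['position'],4),s['time_s'],np.round(s['tcp_rot'],3).tolist(),np.round(s['force'],2)); optics.capture('top')"
```

```text
[0.5731 0.0343 0.0484] 4.45 [[1.0, -0.001, 0.003], [-0.001, -1.0, -0.0], [0.003, 0.0, -1.0]] [-0.05  1.33 -0.62]
[0.5729 0.0343 0.0484] 4.5 [[1.0, -0.001, 0.003], [-0.001, -1.0, -0.0], [0.003, 0.0, -1.0]] [-0.63 -0.29  0.6 ]
[0.5728 0.0343 0.0482] 4.55 [[1.0, -0.001, 0.002], [-0.001, -1.0, -0.0], [0.002, 0.0, -1.0]] [ 0.05 -0.22 -0.26]
```

Emit:
drive_tool --pt "20 0 0 0 0 0 0" --pt "20 0 0 0 0 0 0" --pt "20 0 0 0 0 0 0" --pt "20 0 0 0 0 0 0" --pt "20 0 0 0 0 0 0" --pt "20 0 0 0 0 0 0" --pt "20 0 0 0 0 0 0" --pt "20 0 0 0 0 0 0"

```text
time_s: 5.4
position: [0.572, 0.0342, 0.0471]
tcp_rot: [[1.0, -0.001, 0.0], [-0.001, -1.0, -0.0], [0.0, 0.0, -1.0]]
force: [0.7, -1.6, -0.1]
opening: 0.613
grasp_force: 30.0
```

Emit:
drive_tool --pt "20 0 0 -0.1 0 0 0" --pt "20 0 0 -0.25 0 0 0" --pt "20 0 0 -0.45 0 0 0" --pt "20 0 0 -0.6 0 0 0" --pt "20 0 0 -0.7 0 0 0" --pt "20 0 0 -0.7 0 0 0" --pt "20 0 0 -0.7 0 0 0"

```text
time_s: 6.1
position: [0.5715, 0.0345, 0.131]
tcp_rot: [[1.0, -0.001, -0.001], [-0.001, -1.0, 0.0], [-0.001, -0.0, -1.0]]
force: [-0.5, 0.5, -2.8]
opening: 0.609
grasp_force: 30.0
```

Emit:
drive_tool --pt "20 -0.02 -0.08 0 0 0 0" --pt "20 -0.06 -0.25 0 0 0 0" --pt "20 -0.1 -0.5 0 0 0 0" --pt "20 -0.17 -0.75 0 0 0 0" --pt "20 -0.21 -1.0 0 0 0 0"

```text
time_s: 6.6
position: [0.5447, 0.1559, 0.1297]
tcp_rot: [[1.0, -0.001, -0.004], [-0.001, -1.0, 0.0], [-0.004, -0.0, -1.0]]
force: [0.8, 0.2, -2.2]
opening: 0.61
grasp_force: 30.0
```

Emit:
drive_tool --pt "20 -0.05 -0.25 0 0 0 0" --pt "20 -0.1 -0.5 0 0 0 0" --pt "20 -0.15 -0.75 0 0 0 0" --pt "20 -0.2 -1.0 0 0 0 0"

```text
time_s: 7.0
position: [0.5211, 0.276, 0.1297]
tcp_rot: [[1.0, -0.0, -0.003], [-0.0, -1.0, -0.001], [-0.003, 0.001, -1.0]]
force: [0.0, 0.7, -2.5]
opening: 0.608
grasp_force: 30.0
```

Emit:
drive_tool --pt "20 -0.05 -0.25 0 0 0 0" --pt "20 -0.12 -0.5 0 0 0 0" --pt "20 -0.18 -0.75 0 0 0 0" --pt "20 -0.22 -0.95 0 0 0 0" --pt "20 -0.25 -1.0 0 0 0 0" --pt "20 -0.25 -1.0 0 0 0 0"

```text
time_s: 7.6
position: [0.491, 0.3952, 0.1298]
tcp_rot: [[1.0, 0.002, -0.003], [0.002, -1.0, -0.002], [-0.003, 0.002, -1.0]]
force: [-0.4, 0.0, -3.0]
opening: 0.608
grasp_force: 30.0
```

Emit:
drive_tool --pt "20 -0.01 -0.08 0.1 0 0 0" --pt "20 -0.01 -0.16 0.25 0 0 0" --pt "20 -0.01 -0.16 0.4 0 0 0" --pt "20 -0.01 -0.16 0.4 0 0 0" --pt "20 -0.01 -0.16 0.4 0 0 0"

```text
time_s: 8.1
position: [0.4916, 0.4127, 0.0821]
tcp_rot: [[1.0, -0.002, -0.002], [-0.002, -1.0, -0.001], [-0.002, 0.001, -1.0]]
force: [-0.1, -0.4, -2.2]
opening: 0.609
grasp_force: 30.0
```

Emit:
drive_tool --pt "20 0 0 0.07 0 0 0" --pt "20 0 0 0.14 0 0 0" --pt "20 0 0 0.2 0 0 0" --pt "20 0 0 0.225 0 0 0" --pt "20 0 0 0.245 0 0 0" --pt "20 0 0 0.245 0 0 0" --pt "20 0 0 0.245 0 0 0"

```text
time_s: 8.8
position: [0.4919, 0.4138, 0.0539]
tcp_rot: [[1.0, -0.001, 0.0], [-0.001, -1.0, 0.0], [0.0, -0.0, -1.0]]
force: [0.4, 0.5, -2.2]
opening: 0.61
grasp_force: 30.0
```

Emit:
drive_tool --pt "20 0 0 0.01 0 0 0" --pt "20 0 0 0.02 0 0 0" --pt "20 0 0 0.025 0 0 0" --pt "20 0 0 0.025 0 0 0" --pt "20 0 0 0.025 0 0 0"

```text
time_s: 9.3
position: [0.4919, 0.4138, 0.0511]
tcp_rot: [[1.0, -0.001, 0.0], [-0.001, -1.0, 0.0], [0.0, -0.0, -1.0]]
force: [-1.3, -0.2, 0.5]
opening: 0.609
grasp_force: 30.0
```

Emit:
drive_tool --pt "70 0 0 0 0 0 0" --pt "87 0 0 0 0 0 0" --pt "87 0 0 0 0 0 0" --pt "87 0 0 -0.1 0 0 0" --pt "87 0 0 -0.4 0 0 0" --pt "87 0 0 -0.8 0 0 0" --pt "87 0 0 -1.0 0 0 0" --pt "87 0 0 -1.0 0 0 0"

```text
time_s: 10.1
position: [0.4948, 0.4155, 0.1767]
tcp_rot: [[1.0, -0.001, 0.01], [-0.001, -1.0, 0.006], [0.01, -0.006, -1.0]]
force: [0.5, 0.6, 0.1]
opening: 0.994
grasp_force: 0.0
```

Emit:
drive_tool --pt "87 0.03 0.2 0 0 0 0" --pt "87 0.1 0.6 0 0 0 0" --pt "87 0.16 1.0 0 0 0 0"

```text
time_s: 10.4
position: [0.5102, 0.2929, 0.1702]
tcp_rot: [[1.0, 0.002, -0.001], [0.002, -1.0, -0.0], [-0.001, 0.0, -1.0]]
force: [1.0, -0.3, -0.5]
opening: 1.0
grasp_force: 0.0
```

Emit:
drive_tool --pt "87 0.06 0.4 0 0 0 0" --pt "87 0.12 0.8 0 0 0 0" --pt "87 0.16 1.0 0 0 0 0"

```text
time_s: 10.7
position: [0.5295, 0.1701, 0.1701]
tcp_rot: [[1.0, -0.003, -0.002], [-0.003, -1.0, -0.001], [-0.002, 0.001, -1.0]]
force: [1.3, -0.1, -0.4]
opening: 1.005
grasp_force: 0.0
```

Emit:
drive_tool --pt "87 0.06 0.4 0 0 0 0" --pt "87 0.12 0.8 0 0 0 0" --pt "87 0.16 1.0 0 0 0 0"

```text
time_s: 11.0
position: [0.549, 0.0502, 0.1702]
tcp_rot: [[1.0, -0.003, -0.001], [-0.003, -1.0, -0.001], [-0.001, 0.001, -1.0]]
force: [-0.1, 0.2, 1.0]
opening: 1.002
grasp_force: 0.0
```

Emit:
drive_tool --pt "87 0.06 0.4 0 0 0 0" --pt "87 0.12 0.8 0 0 0 0" --pt "87 0.17 1.0 0 0 0 0" --pt "87 0.17 1.0 0 0 0 0" --pt "87 0.17 1.0 0 0 0 0" --pt "87 0.17 1.0 0 0 0 0"

```text
time_s: 11.6
position: [0.5685, -0.065, 0.1702]
tcp_rot: [[1.0, 0.0, -0.002], [0.0, -1.0, 0.001], [-0.002, -0.001, -1.0]]
force: [-1.0, 0.3, 0.2]
opening: 0.995
grasp_force: 0.0
```

Emit:
drive_tool --pt "87 0.012 0.142 0 0 0 0" --pt "87 0.012 0.142 0.1 0 0 0" --pt "87 0.012 0.142 0.3 0 0 0" --pt "87 0.012 0.142 0.55 0 0 0" --pt "87 0.012 0.142 0.8 0 0 0" --pt "87 0.012 0.142 0.97 0 0 0" --pt "87 0.012 0.142 0.99 0 0 0" --pt "87 0.012 0.142 0.99 0 0 0"

```text
time_s: 12.4
position: [0.5704, -0.083, 0.0511]
tcp_rot: [[1.0, -0.0, -0.002], [-0.0, -1.0, 0.001], [-0.002, -0.001, -1.0]]
force: [0.1, 0.1, -1.0]
opening: 0.998
grasp_force: 0.0
```

Emit:
drive_tool --pt "87 0 0 0 0 0 0" --pt "87 0 0 0 0 0 0" --pt "20 0 0 0 0 0 0" --pt "20 0 0 0 0 0 0" --pt "20 0 0 0 0 0 0" --pt "20 0 0 0 0 0 0" --pt "20 0 0 0 0 0 0" --pt "20 0 0 0 0 0 0"

```text
time_s: 13.2
position: [0.571, -0.0833, 0.0522]
tcp_rot: [[1.0, -0.001, 0.0], [-0.001, -1.0, 0.0], [0.0, -0.0, -1.0]]
force: [-0.5, 1.2, 4.2]
opening: 0.735
grasp_force: 30.0
```

Emit:
drive_tool --pt "20 0 0 -0.1 0 0 0" --pt "20 0 0 -0.25 0 0 0" --pt "20 0 0 -0.45 0 0 0" --pt "20 0 0 -0.6 0 0 0" --pt "20 0 0 -0.67 0 0 0" --pt "20 0 0 -0.67 0 0 0"

```text
time_s: 13.8
position: [0.5715, -0.0837, 0.1336]
tcp_rot: [[1.0, -0.001, 0.002], [-0.001, -1.0, -0.001], [0.002, 0.001, -1.0]]
force: [0.9, 0.8, -1.8]
opening: 0.732
grasp_force: 30.0
```

Emit:
drive_tool --pt "20 -0.02 -0.08 0 0 0 0" --pt "20 -0.06 -0.25 0 0 0 0" --pt "20 -0.1 -0.5 0 0 0 0" --pt "20 -0.17 -0.75 0 0 0 0" --pt "20 -0.21 -1.0 0 0 0 0"

```text
time_s: 14.3
position: [0.5434, 0.0383, 0.1308]
tcp_rot: [[1.0, -0.001, -0.005], [-0.001, -1.0, 0.001], [-0.005, -0.001, -1.0]]
force: [0.1, 0.1, -1.2]
opening: 0.731
grasp_force: 30.0
```

Emit:
drive_tool --pt "20 -0.05 -0.25 0 0 0 0" --pt "20 -0.1 -0.5 0 0 0 0" --pt "20 -0.15 -0.75 0 0 0 0" --pt "20 -0.2 -1.0 0 0 0 0"

```text
time_s: 14.7
position: [0.5199, 0.1582, 0.1309]
tcp_rot: [[1.0, -0.001, -0.004], [-0.001, -1.0, -0.0], [-0.004, 0.0, -1.0]]
force: [0.7, -0.3, -1.4]
opening: 0.731
grasp_force: 30.0
```

Emit:
drive_tool --pt "20 -0.05 -0.25 0 0 0 0" --pt "20 -0.12 -0.5 0 0 0 0" --pt "20 -0.18 -0.75 0 0 0 0" --pt "20 -0.23 -0.95 0 0 0 0" --pt "20 -0.25 -1.0 0 0 0 0" --pt "20 -0.25 -1.0 0 0 0 0" --pt "20 -0.25 -1.0 0 0 0 0"

```text
time_s: 15.4
position: [0.4913, 0.276, 0.1316]
tcp_rot: [[1.0, -0.001, -0.002], [-0.001, -1.0, -0.001], [-0.002, 0.001, -1.0]]
force: [0.2, 0.4, -3.2]
opening: 0.734
grasp_force: 30.0
```

Emit:
drive_tool --pt "20 0 -0.08 0.05 0 0 0" --pt "20 0 -0.18 0.2 0 0 0" --pt "20 0 -0.225 0.35 0 0 0" --pt "20 0 -0.225 0.5 0 0 0" --pt "20 0 -0.225 0.58 0 0 0" --pt "20 0 -0.225 0.6 0 0 0" --pt "20 0 -0.225 0.6 0 0 0" --pt "20 0 -0.225 0.6 0 0 0"

```text
time_s: 16.2
position: [0.4927, 0.3036, 0.061]
tcp_rot: [[1.0, -0.001, 0.001], [-0.001, -1.0, 0.001], [0.001, -0.001, -1.0]]
force: [0.5, 0.0, -1.8]
opening: 0.735
grasp_force: 30.0
```

Emit:
drive_tool --pt "20 0 0 0.01 0 0 0" --pt "20 0 0 0.02 0 0 0" --pt "20 0 0 0.03 0 0 0" --pt "20 0 0 0.037 0 0 0" --pt "20 0 0 0.037 0 0 0" --pt "20 0 0 0.037 0 0 0"

```text
time_s: 16.8
position: [0.492, 0.3037, 0.0562]
tcp_rot: [[1.0, -0.001, 0.0], [-0.001, -1.0, 0.0], [0.0, -0.0, -1.0]]
force: [0.0, -0.6, 1.9]
opening: 0.734
grasp_force: 30.0
```

Emit:
drive_tool --pt "76 0 0 0 0 0 0" --pt "87 0 0 0 0 0 0" --pt "87 0 0 0 0 0 0" --pt "87 0 0 -0.1 0 0 0" --pt "87 0 0 -0.4 0 0 0" --pt "87 0 0 -0.8 0 0 0" --pt "87 0 0 -1.0 0 0 0" --pt "87 0 0 -1.0 0 0 0"

```text
time_s: 17.6
position: [0.4949, 0.3049, 0.1811]
tcp_rot: [[1.0, -0.001, 0.01], [-0.001, -1.0, 0.004], [0.01, -0.004, -1.0]]
force: [1.2, -0.2, 1.1]
opening: 0.998
grasp_force: 0.0
```

Emit:
drive_tool --pt "87 0.13 0.25 -0.1 0 0 0" --pt "87 0.27 0.5 -0.2 0 0 0" --pt "87 0.4 0.75 -0.35 0 0 0"

```text
time_s: 17.9
position: [0.5389, 0.2126, 0.217]
tcp_rot: [[1.0, 0.0, -0.003], [0.0, -1.0, -0.001], [-0.003, 0.001, -1.0]]
force: [-0.0, -0.4, 0.6]
opening: 0.998
grasp_force: 0.0
```

Emit:
drive_tool --pt "87 0.13 0.25 -0.1 0 0 0" --pt "87 0.27 0.5 -0.2 0 0 0" --pt "87 0.4 0.75 -0.35 0 0 0"

```text
time_s: 18.2
position: [0.5871, 0.1222, 0.2589]
tcp_rot: [[1.0, -0.001, -0.004], [-0.001, -1.0, -0.0], [-0.004, 0.0, -1.0]]
force: [0.5, 0.4, -0.3]
opening: 1.005
grasp_force: 0.0
```

Emit:
drive_tool --pt "87 0.1 0.25 -0.1 0 0 0" --pt "87 0.17 0.5 -0.2 0 0 0" --pt "87 0.2 0.75 -0.35 0 0 0" --pt "87 0.2 0.75 -0.35 0 0 0" --pt "87 0.2 0.75 -0.35 0 0 0" --pt "87 0.2 0.75 -0.35 0 0 0"

```text
time_s: 18.8
position: [0.6106, 0.0345, 0.3006]
tcp_rot: [[1.0, -0.0, -0.003], [-0.0, -1.0, 0.001], [-0.003, -0.001, -1.0]]
force: [-0.2, -0.8, -0.4]
opening: 0.997
grasp_force: 0.0
```

```bash
python3 - <<'E'
from h import *
for n in("wrist","scene"):
    c=optics.capture(n); np.savez(n[0]+"2.npz",**c); cv2.imwrite(f"pics/{n}2.png",c["color"])
print(read_state()["position"])
E
python3 m2.py w2.npz | grep -vE "shank|blade|chisel"
```

```text
[0.61079903 0.03488166 0.30078357]
w2.npz slab [0.5023 0.3511 0.0923] z 0.0123 3241
w2.npz rest [ 526.5 -371.8  153.9   25.3   87.7] z 0.0177 291
w2.npz jarcap max() iterable argument is empty
w2.npz mug max() iterable argument is empty
w2.npz handle max() iterable argument is empty
w2.npz hhandle [637.6 -11.6  25.1 171.3   1.5] z 0.0343 2256
w2.npz hhead [635.7  77.   87.7  31.    1.5] z 0.034 1184
w2.npz strip+hammer [638.3   8.2  62.8 224.3   3. ] z 0.034 3721
w2.npz walls [612.2   3.3 188.8 319.6   1.2] z 0.0335 3917
```

View pics/wrist2.png

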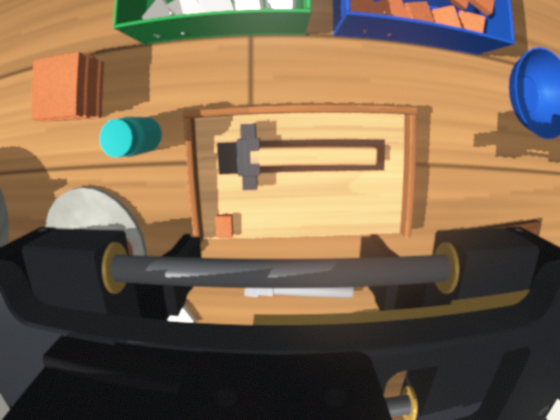

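The wrist view shows an empty tray with the hammer undisturbed, its head at (249,157) and handle end at (380,155). I'll turn the tool by 91° above the grip point.

Emit:
drive_tool --pt "50 0.214 0.012 0 0 0 -0.53" --pt "50 0.214 0.012 0 0 0 -0.53" --pt "50 0.214 0.012 0 0 0 -0.53" --pt "50 0.214 0.012 0 0 0 -0.53" --pt "50 0.214 0.012 0 0 0 -0.53" --pt "50 0.214 0.012 0 0 0 -0.53" --pt "50 0.214 0.012 0 0 0 -0.53"

```text
time_s: 19.6
position: [0.6369, 0.0333, 0.3011]
tcp_rot: [[0.7, 0.714, -0.001], [0.714, -0.7, 0.0], [-0.001, -0.001, -1.0]]
force: [-0.3, 1.4, 0.3]
opening: 0.583
grasp_force: 0.0
```

Emit:
drive_tool --pt "50 0 0 0 0 0 -0.53" --pt "50 0 0 0 0 0 -0.53" --pt "50 0 0 0 0 0 -0.53" --pt "50 0 0 0 0 0 -0.53" --pt "50 0 0 0 0 0 -0.53" --pt "50 0 0 0 0 0 -0.53" --pt "50 0 0 0 0 0 -0.53" --pt "50 0 0 0 0 0 -0.53"

```text
time_s: 20.4
position: [0.6372, 0.0326, 0.3016]
tcp_rot: [[-0.018, 1.0, -0.001], [1.0, 0.018, 0.0], [0.0, -0.001, -1.0]]
force: [0.6, 0.2, -0.5]
opening: 0.575
grasp_force: 0.0
```

Emit:
drive_tool --pt "50 0 0 0.2 0 0 0" --pt "50 0 0 0.5 0 0 0" --pt "50 0 0 0.8 0 0 0" --pt "50 0 0 1.0 0 0 0" --pt "50 0 0 1.0 0 0 0" --pt "50 0 0 1.0 0 0 0"

```text
time_s: 21.0
position: [0.6378, 0.0322, 0.1821]
tcp_rot: [[-0.018, 1.0, -0.0], [1.0, 0.018, 0.0], [0.0, -0.0, -1.0]]
force: [0.8, -0.5, 1.5]
opening: 0.575
grasp_force: 0.0
```

Emit:
drive_tool --pt "50 0 0 0.2 0 0 0" --pt "50 0 0 0.5 0 0 0" --pt "50 0 0 0.8 0 0 0" --pt "50 0 0 0.92 0 0 0" --pt "50 0 0 0.92 0 0 0" --pt "50 0 0 0.92 0 0 0" --pt "50 0 0 0.92 0 0 0"

```text
time_s: 21.7
position: [0.6394, 0.0319, 0.0739]
tcp_rot: [[-0.018, 1.0, 0.005], [1.0, 0.018, -0.001], [-0.001, 0.005, -1.0]]
force: [0.7, -0.1, 1.5]
opening: 0.577
grasp_force: 0.0
```

Emit:
drive_tool --pt "50 0.01 -0.015 0.1 0 0 0" --pt "50 0.01 -0.015 0.25 0 0 0" --pt "50 0.01 -0.015 0.4 0 0 0" --pt "50 0.01 -0.015 0.46 0 0 0" --pt "50 0.01 -0.015 0.46 0 0 0" --pt "50 0.01 -0.015 0.46 0 0 0" --pt "50 0.01 -0.015 0.46 0 0 0"

```text
time_s: 22.4
position: [0.6364, 0.0332, 0.0172]
tcp_rot: [[-0.018, 1.0, 0.002], [1.0, 0.018, -0.0], [-0.0, 0.002, -1.0]]
force: [-0.4, 0.6, -0.0]
opening: 0.576
grasp_force: 0.0
```

Emit:
drive_tool --pt "50 0 0 0.02 0 0 0" --pt "50 0 0 0.035 0 0 0" --pt "50 0 0 0.035 0 0 0" --pt "50 0 0 0.035 0 0 0"

```text
time_s: 22.8
position: [0.6356, 0.0333, 0.0121]
tcp_rot: [[-0.018, 1.0, -0.0], [1.0, 0.018, 0.0], [0.0, -0.0, -1.0]]
force: [-0.0, 0.0, -0.0]
opening: 0.578
grasp_force: 0.0
```

Emit:
drive_tool --pt "5 0 0 0 0 0 0" --pt "5 0 0 0 0 0 0" --pt "5 0 0 0 0 0 0" --pt "5 0 0 0 0 0 0" --pt "5 0 0 0 0 0 0" --pt "5 0 0 0 0 0 0" --pt "5 0 0 0 0 0 0"

```text
time_s: 23.5
position: [0.636, 0.0333, 0.0121]
tcp_rot: [[-0.018, 1.0, 0.001], [1.0, 0.018, -0.0], [-0.0, 0.001, -1.0]]
force: [2.2, 0.2, -0.7]
opening: 0.273
grasp_force: 30.0
```

Emit:
drive_tool --pt "5 0 0 -0.1 0 0 0" --pt "5 0 0 -0.25 0 0 0" --pt "5 0 0 -0.45 0 0 0" --pt "5 0 0 -0.65 0 0 0" --pt "5 0 0 -0.8 0 0 0" --pt "5 0 0 -0.83 0 0 0" --pt "5 0 0 -0.83 0 0 0"

```text
time_s: 24.2
position: [0.6354, 0.0333, 0.1122]
tcp_rot: [[-0.019, 1.0, 0.0], [1.0, 0.019, -0.0], [-0.0, 0.0, -1.0]]
force: [0.4, -0.2, -3.4]
opening: 0.273
grasp_force: 30.0
```

Emit:
drive_tool --pt "5 -0.08 -0.04 0 0 0 0" --pt "5 -0.22 -0.11 0 0 0 0" --pt "5 -0.44 -0.22 0 0 0 0" --pt "5 -0.68 -0.34 0 0 0 0" --pt "5 -0.928 -0.46 0 0 0 0"

```text
time_s: 24.7
position: [0.5802, -0.0809, 0.1105]
tcp_rot: [[-0.019, 1.0, -0.003], [1.0, 0.019, 0.0], [0.0, -0.003, -1.0]]
force: [-0.5, 0.0, -4.6]
opening: 0.273
grasp_force: 30.0
```

Emit:
drive_tool --pt "5 -0.24 -0.12 0 0 0 0" --pt "5 -0.48 -0.24 0 0 0 0" --pt "5 -0.7 -0.35 0 0 0 0" --pt "5 -0.928 -0.46 0 0 0 0"

```text
time_s: 25.1
position: [0.5268, -0.1933, 0.1107]
tcp_rot: [[-0.017, 1.0, -0.003], [1.0, 0.017, 0.001], [0.001, -0.003, -1.0]]
force: [0.0, -0.0, -3.8]
opening: 0.273
grasp_force: 30.0
```

Emit:
drive_tool --pt "5 -0.24 -0.12 0 0 0 0" --pt "5 -0.48 -0.24 0 0 0 -0.02" --pt "5 -0.68 -0.34 0 0 0 -0.044" --pt "5 -0.85 -0.42 0 0 0 -0.044" --pt "5 -0.928 -0.46 0 0 0 -0.044" --pt "5 -0.928 -0.46 0 0 0 -0.044" --pt "5 -0.928 -0.46 0 0 0 -0.044"

```text
time_s: 25.8
position: [0.4756, -0.3031, 0.1112]
tcp_rot: [[-0.084, 0.997, -0.001], [0.997, 0.084, 0.002], [0.002, -0.001, -1.0]]
force: [-0.7, 0.5, -3.6]
opening: 0.271
grasp_force: 30.0
```

Emit:
drive_tool --pt "5 -0.005 0.004 0.1 0 0 0" --pt "5 -0.005 0.004 0.25 0 0 0" --pt "5 -0.005 0.004 0.4 0 0 0" --pt "5 -0.005 0.004 0.55 0 0 0" --pt "5 -0.005 0.004 0.66 0 0 0" --pt "5 -0.005 0.004 0.7 0 0 0" --pt "5 -0.005 0.004 0.7 0 0 0" --pt "5 -0.005 0.004 0.7 0 0 0"

```text
time_s: 26.6
position: [0.4773, -0.3045, 0.028]
tcp_rot: [[-0.085, 0.996, 0.001], [0.996, 0.085, -0.001], [-0.001, 0.001, -1.0]]
force: [0.1, -0.7, -3.6]
opening: 0.271
grasp_force: 30.0
```

Run:
```python
from h import *
for n in("top",):
    c=optics.capture(n); np.savez("t3.npz",**c); cv2.imwrite(f"pics/{n}3.png",c["color"])
s=read_state();print(s["position"],s["force"])
```

```text
[ 0.47735182 -0.30471841  0.02831423] [-0.07221495  0.03538383 -3.92015486]
```

View pics/top3.png

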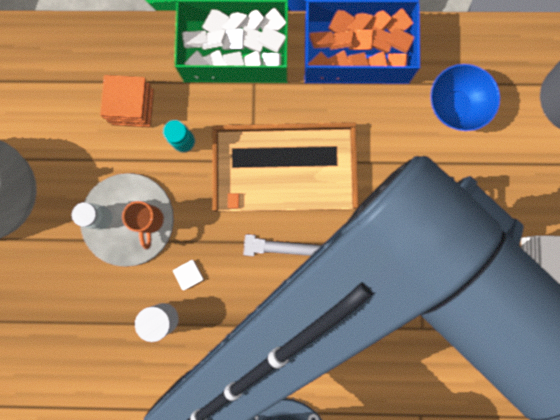

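The top view shows the jar at (84,215) and the mug at (140,220) standing on the slab, and the bare strip at (285,157). The arm hides the rest. Lowering the hammer onto the rest.

Emit:
drive_tool --pt "5 0 0 0.015 0 0 0" --pt "5 0 0 0.03 0 0 0" --pt "5 0 0 0.043 0 0 0" --pt "5 0 0 0.043 0 0 0" --pt "5 0 0 0.043 0 0 0"

```text
time_s: 27.15
position: [0.4767, -0.3044, 0.0225]
tcp_rot: [[-0.084, 0.996, -0.0], [0.996, 0.084, 0.0], [0.0, -0.0, -1.0]]
force: [0.0, -0.4, -4.7]
opening: 0.276
grasp_force: 30.0
```

Emit:
drive_tool --pt "5 0 0 0.008 0 0 0" --pt "5 0 0 0.012 0 0 0" --pt "5 0 0 0.012 0 0 0" --pt "5 0 0 0.012 0 0 0"

```text
time_s: 27.55
position: [0.4769, -0.3045, 0.0221]
tcp_rot: [[-0.084, 0.996, 0.0], [0.996, 0.084, -0.0], [-0.001, 0.0, -1.0]]
force: [-1.6, 1.0, 4.9]
opening: 0.272
grasp_force: 30.0
```

Emit:
drive_tool --pt "30 0 0 0 0 0 0" --pt "50 0 0 0 0 0 0" --pt "50 0 0 0 0 0 0" --pt "50 0 0 0 0 0 0" --pt "50 0 0 -0.15 0 0 0" --pt "50 0 0 -0.5 0 0 0" --pt "50 0 0 -0.9 0 0 0" --pt "50 0 0 -1.0 0 0 0"

```text
time_s: 28.35
position: [0.4792, -0.3065, 0.1457]
tcp_rot: [[-0.084, 0.996, 0.007], [0.996, 0.085, -0.006], [-0.007, 0.006, -1.0]]
force: [0.4, 0.1, 1.1]
opening: 0.577
grasp_force: 0.0
```

Emit:
drive_tool --pt "50 0 0 -0.4 0 0 0" --pt "50 0 0 -0.8 0 0 0" --pt "50 0 0 -1.0 0 0 0" --pt "50 0 0 -1.0 0 0 0" --pt "50 0 0 -1.0 0 0 0" --pt "50 0 0 -1.0 0 0 0"

```text
time_s: 28.95
position: [0.4757, -0.3035, 0.259]
tcp_rot: [[-0.084, 0.996, -0.003], [0.996, 0.084, 0.003], [0.003, -0.003, -1.0]]
force: [-0.1, 0.4, -0.3]
opening: 0.578
grasp_force: 0.0
```

Run:
```python
from h import *
for n in("wrist",):
    c=optics.capture(n); np.savez("w4.npz",**c); cv2.imwrite(f"pics/{n}4.png",c["color"])
w=fworld(c); z=w[...,2]; H=cv2.cvtColor(c["color"],cv2.COLOR_BGR2HSV); h,s,v=H[...,0],H[...,1],H[...,2]
reg=(abs(w[...,0]-.48)<.09)&(abs(w[...,1]+.34)<.15)
for nm,m,hh in(("head",reg&(z>.034)&(z<.055)&(s<90),.044),("handle",reg&(z>.034)&(z<.055)&(s>=90),.044),("rest",reg&(z>.01)&(z<.055),.018)):
    k=big(m); print(nm,rect(fray(c,k,hh)),np.nanmedian(z[m]).round(4),m.sum())
print(read_state()["position"])
```

```text
head [ 472.2 -260.9   88.6   28.1    4.9] 0.044 1785
handle [ 479.6 -336.5   23.7  123.9    4.7] 0.0442 1815
rest [ 475.9 -321.3   99.6  177.9    4.8] 0.019 10618
[ 0.47576033 -0.30347235  0.25890118]
```

View pics/wrist4.png

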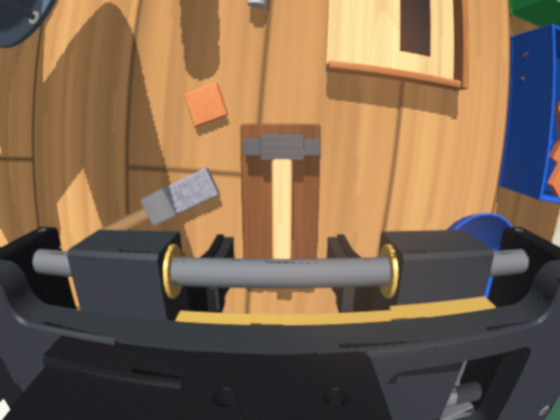

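The wrist view shows the hammer centred on the rest, head at (282,147). The loose scraper at (180,195) is untouched. Moving on to the chisel.

Emit:
drive_tool --pt "50 0.3 -0.04 0 0 0 0" --pt "50 0.6 -0.07 0 0 0 0" --pt "50 0.815 -0.098 0 0 0 0"

```text
time_s: 29.3
position: [0.4551, -0.2054, 0.2591]
tcp_rot: [[-0.084, 0.996, -0.004], [0.996, 0.084, 0.004], [0.004, -0.004, -1.0]]
force: [0.6, -0.1, -0.0]
opening: 0.573
grasp_force: 0.0
```

Emit:
drive_tool --pt "50 0.3 -0.04 0 0 0 0.084" --pt "50 0.6 -0.07 0 0 0 0.084" --pt "50 0.815 -0.098 0 0 0 0.084" --pt "50 0.815 -0.098 0 0 0 0.084" --pt "50 0.815 -0.098 0 0 0 0.084" --pt "50 0.815 -0.098 0 0 0 0.084" --pt "50 0.815 -0.098 0 0 0 0.084"

```text
time_s: 30.0
position: [0.4372, -0.1125, 0.2607]
tcp_rot: [[0.043, 0.999, -0.0], [0.999, -0.043, -0.0], [-0.0, -0.0, -1.0]]
force: [-0.5, -0.7, 0.5]
opening: 0.576
grasp_force: 0.0
```

```bash
cat > ch.py <<'E'
from h import *
import sys
x,y,b=map(float,sys.argv[2:5])   # rough place, height of its support
c=optics.capture("wrist"); np.savez(sys.argv[1]+".npz",**c); cv2.imwrite(f"pics/{sys.argv[1]}.png",c["color"])
w=fworld(c); z=w[...,2]; H=cv2.cvtColor(c["color"],cv2.COLOR_BGR2HSV); s,v=H[...,1],H[...,2]
reg=(abs(w[...,0]-x)<.06)&(abs(w[...,1]-y)<.13)&(s<60)&(v>90)&(z<b+.035)
for nm,m,hh in(("all",reg,b+.01),("shank",reg&(z>b+.014)&(w[...,1]<y+.03),b+.014),("blade",reg&(w[...,1]>y+.055)&(z<b+.014),b+.008)):
    k=big(m); print(nm,rect(fray(c,k,hh)),"z",np.nanpercentile(z[m],[50,95]).round(4),m.sum())
print(read_state()["position"],np.round(read_state()["tcp_rot"],3).tolist())
E
python3 ch.py w5 .436 .005 0
```

```text
all [433.5   4.8 170.5  45.6  88. ] z [0.0203 0.0247] 2853
shank [428.9 -21.4 117.2  23.9  86.4] z [0.0227 0.0249] 1713
blade [435.7  75.   30.6  45.9  87. ] z [0.0084 0.0098] 527
[ 0.43715205 -0.11248008  0.26079525] [[0.043, 0.999, -0.0], [0.999, -0.043, -0.0], [-0.0, -0.0, -1.0]]
```

View pics/w5.png

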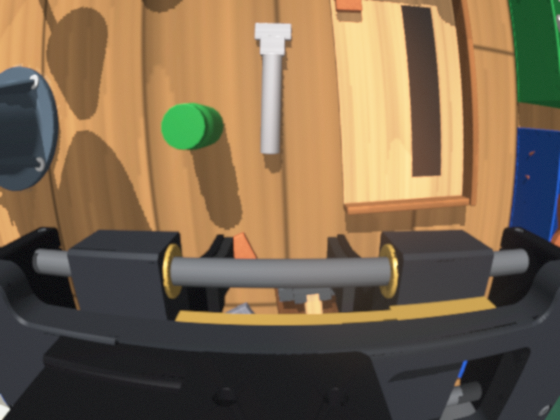

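The chisel lies at (271,90), blade end at (272,35). The green can at (188,126) stands near, so I'll check its clearance to the gripper body.

Run:
```python
from h import *
for f in("w5.npz","top0.npz"):
    c=dict(np.load(f)); fish=f[0]=="w"; w=fworld(c) if fish else world(c); z=w[...,2]
    H=cv2.cvtColor(c["color"],cv2.COLOR_BGR2HSV)
    m=(abs(H[...,0].astype(int)-60)<12)&(H[...,1]>120)&(abs(w[...,0]-.37)<.08)&(abs(w[...,1]+.04)<.08)
    zt=np.nanpercentile(z[m],90); t=m&(z>zt-.006); k=big(t)
    print(f,zt.round(4),circ((fray if fish else ray)(c,k,zt)))
```

```text
w5.npz 0.1012 [ 0.3416 -0.0397  0.0231]
top0.npz 0.1017 [ 0.3425 -0.0381  0.0227]
```

The green can stands at (0.342, -0.039) and is 0.101 high. It would foul the gripper body at the balance point. So I'll first grip the shank 28 mm nearer the blade, slide the chisel clear along the bench, then regrip at the balance point.

Emit:
drive_tool --pt "50 0.3 -0.02 0 0 0 0.009" --pt "50 0.605 -0.046 0 0 0 0.009" --pt "50 0.605 -0.046 0 0 0 0.009" --pt "50 0.605 -0.046 0 0 0 0.009"

```text
time_s: 30.45
position: [0.4346, -0.0389, 0.2611]
tcp_rot: [[0.054, 0.999, 0.0], [0.999, -0.054, -0.001], [-0.001, 0.0, -1.0]]
force: [-0.2, -0.2, -0.0]
opening: 0.576
grasp_force: 0.0
```

Emit:
drive_tool --pt "50 0.3 -0.02 0.1 0 0 0" --pt "50 0.605 -0.046 0.3 0 0 0" --pt "50 0.605 -0.046 0.6 0 0 0" --pt "50 0.605 -0.046 0.9 0 0 0" --pt "50 0.605 -0.046 1.0 0 0 0" --pt "50 0.605 -0.046 1.0 0 0 0" --pt "50 0.605 -0.046 1.0 0 0 0" --pt "50 0.605 -0.046 1.0 0 0 0"

```text
time_s: 31.25
position: [0.4341, 0.0333, 0.142]
tcp_rot: [[0.056, 0.998, 0.003], [0.998, -0.056, -0.001], [-0.0, 0.003, -1.0]]
force: [-0.0, -0.3, 0.0]
opening: 0.575
grasp_force: 0.0
```

Emit:
drive_tool --pt "50 0 -0.01 0.2 0 0 0" --pt "50 0 -0.01 0.45 0 0 0" --pt "50 0 -0.01 0.7 0 0 0" --pt "50 0 -0.01 0.87 0 0 0" --pt "50 0 -0.01 0.9 0 0 0" --pt "50 0 -0.01 0.9 0 0 0" --pt "50 0 -0.01 0.9 0 0 0"

```text
time_s: 31.95
position: [0.4327, 0.0339, 0.0342]
tcp_rot: [[0.055, 0.998, 0.003], [0.998, -0.055, -0.0], [-0.0, 0.003, -1.0]]
force: [0.3, 0.4, -0.1]
opening: 0.575
grasp_force: 0.0
```

Emit:
drive_tool --pt "50 0 0 0.08 0 0 0" --pt "50 0 0 0.16 0 0 0" --pt "50 0 0 0.2 0 0 0" --pt "50 0 0 0.22 0 0 0" --pt "50 0 0 0.22 0 0 0" --pt "50 0 0 0.22 0 0 0"

```text
time_s: 32.55
position: [0.4315, 0.0342, 0.0066]
tcp_rot: [[0.055, 0.998, -0.0], [0.998, -0.055, 0.0], [0.0, -0.0, -1.0]]
force: [0.2, 0.2, 0.0]
opening: 0.574
grasp_force: 0.0
```

Emit:
drive_tool --pt "5 0 0 0 0 0 0" --pt "5 0 0 0 0 0 0" --pt "5 0 0 0 0 0 0" --pt "5 0 0 0 0 0 0" --pt "5 0 0 0 0 0 0" --pt "5 0 0 0 0 0 0" --pt "5 0 0 0 0 0 0"

```text
time_s: 33.25
position: [0.4319, 0.0341, 0.0068]
tcp_rot: [[0.055, 0.998, 0.001], [0.998, -0.055, -0.0], [-0.0, 0.001, -1.0]]
force: [0.5, 1.5, 1.5]
opening: 0.247
grasp_force: 30.0
```

Emit:
drive_tool --pt "5 0.05 0.02 0 0 0 0" --pt "5 0.1 0.05 0 0 0 0" --pt "5 0.18 0.08 0 0 0 0" --pt "5 0.26 0.12 0 0 0 0" --pt "5 0.34 0.15 0 0 0 0" --pt "5 0.38 0.17 0 0 0 0" --pt "5 0.38 0.17 0 0 0 0" --pt "5 0.38 0.17 0 0 0 0"

```text
time_s: 34.05
position: [0.455, 0.0797, 0.0068]
tcp_rot: [[0.055, 0.998, 0.001], [0.998, -0.055, 0.001], [0.001, 0.001, -1.0]]
force: [1.2, 5.1, 5.0]
opening: 0.248
grasp_force: 30.0
```

Emit:
drive_tool --pt "50 0 0 0 0 0 0" --pt "50 0 0 0 0 0 0" --pt "50 0 0 0 0 0 0" --pt "50 0 0 0 0 0 0" --pt "50 -0.13 0 0 0 0 0" --pt "50 -0.265 0 0 0 0 0" --pt "50 -0.265 0 0 0 0 0" --pt "50 -0.265 0 0 0 0 0"

```text
time_s: 34.85
position: [0.4527, 0.0466, 0.0066]
tcp_rot: [[0.056, 0.998, -0.0], [0.998, -0.056, 0.0], [0.0, -0.0, -1.0]]
force: [0.5, -0.1, -0.3]
opening: 0.573
grasp_force: 0.0
```

Emit:
drive_tool --pt "5 0 0 0 0 0 0" --pt "5 0 0 0 0 0 0" --pt "5 0 0 0 0 0 0" --pt "5 0 0 0 0 0 0" --pt "5 0 0 0 0 0 0" --pt "5 0 0 0 0 0 0" --pt "5 0 0 0 0 0 0" --pt "5 0 0 0 0 0 0"

```text
time_s: 35.65
position: [0.4528, 0.0469, 0.0067]
tcp_rot: [[0.055, 0.998, 0.0], [0.998, -0.055, 0.0], [0.0, 0.0, -1.0]]
force: [0.9, 0.9, 1.0]
opening: 0.25
grasp_force: 30.0
```

Emit:
drive_tool --pt "5 0 0 -0.05 0 0 0" --pt "5 0 0 -0.15 0 0 0" --pt "5 0 0 -0.3 0 0 0" --pt "5 0 0 -0.5 0 0 0" --pt "5 0 0 -0.7 0 0 0" --pt "5 0 0 -0.88 0 0 0" --pt "5 0 0 -0.92 0 0 0" --pt "5 0 0 -0.92 0 0 0"

```text
time_s: 36.45
position: [0.4528, 0.0467, 0.1176]
tcp_rot: [[0.055, 0.998, 0.001], [0.998, -0.055, -0.0], [-0.0, 0.001, -1.0]]
force: [0.5, 0.2, -2.6]
opening: 0.25
grasp_force: 30.0
```

```bash
python3 ch.py w6 .454 .05 .09
```

```text
all [456.9 126.1  24.5  51.1  86.5] z [0.1194 0.1205] 3848
shank [463.1   1.3   0.    0.    0. ] z [0.124  0.1249] 45
blade [431.2 128.2   2.8   0.   86.6] z [0.0007 0.0018] 32
[0.4522179  0.04676541 0.11683492] [[0.055, 0.998, -0.001], [0.998, -0.055, -0.0], [-0.0, -0.001, -1.0]]
```

View pics/w6.png

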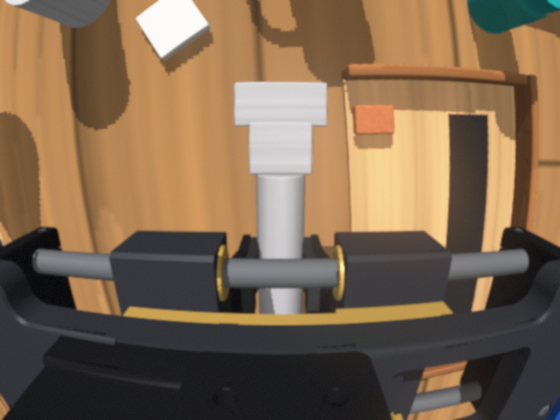

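Run:
```python
from h import *
c=dict(np.load("w6.npz")); w=fworld(c); H=cv2.cvtColor(c["color"],cv2.COLOR_BGR2HSV)
m=(H[...,1]<50)&(H[...,2]>110)&(abs(w[...,2]-.12)<.02)&(abs(w[...,0]-.455)<.04)&(w[...,1]>.07)
print(np.nanpercentile(w[...,1][m],[50,99,99.8]),np.nanmax(w[...,1][m]))
w1=dict(np.load("w2.npz"));W=fworld(w1);v=cv2.cvtColor(w1["color"],cv2.COLOR_BGR2HSV)[...,2]
t=dict(np.load("t3.npz"));W=world(t);H=cv2.cvtColor(t["color"],cv2.COLOR_BGR2HSV)
m=(H[...,2]<75)&(abs(W[...,0]-.636)<.045)&(abs(W[...,1])<.15)&(W[...,2]<.02); print("strip",rect(ray(t,big(m),.008)))
```

```text
[0.10948317 0.13514469 0.13601129] 0.13647486253745383
strip [637.    6.1  40.2 231.4   1.7]
```

Emit:
drive_tool --pt "5 -0.02 0.08 0 0 0 0" --pt "5 -0.04 0.22 0 0 0 0" --pt "5 -0.09 0.4 0 0 0 0" --pt "5 -0.12 0.6 0 0 0 0" --pt "5 -0.148 0.775 0 0 0 0"

```text
time_s: 37.0
position: [0.5459, 0.0234, 0.1156]
tcp_rot: [[0.055, 0.998, -0.001], [0.998, -0.055, 0.0], [0.0, -0.001, -1.0]]
force: [0.1, -0.4, -3.4]
opening: 0.252
grasp_force: 30.0
```

Emit:
drive_tool --pt "5 -0.04 0.2 0 0 0 -0.02" --pt "5 -0.08 0.4 0 0 0 -0.04" --pt "5 -0.12 0.6 0 0 0 -0.057" --pt "5 -0.148 0.73 0 0 0 -0.057" --pt "5 -0.148 0.775 0 0 0 -0.057" --pt "5 -0.148 0.775 0 0 0 -0.057" --pt "5 -0.148 0.775 0 0 0 -0.057" --pt "5 -0.148 0.775 0 0 0 -0.057"

```text
time_s: 37.8
position: [0.635, 0.0016, 0.1165]
tcp_rot: [[-0.031, 1.0, -0.002], [1.0, 0.031, 0.0], [0.001, -0.002, -1.0]]
force: [0.1, -0.3, -2.3]
opening: 0.247
grasp_force: 30.0
```

Emit:
drive_tool --pt "5 0 0.008 0.1 0 0 0" --pt "5 0 0.008 0.25 0 0 0" --pt "5 0 0.008 0.45 0 0 0" --pt "5 0 0.008 0.62 0 0 0" --pt "5 0 0.008 0.74 0 0 0" --pt "5 0 0.008 0.8 0 0 0" --pt "5 0 0.008 0.8 0 0 0" --pt "5 0 0.008 0.8 0 0 0"

```text
time_s: 38.6
position: [0.638, 0.0011, 0.0216]
tcp_rot: [[-0.031, 1.0, 0.001], [1.0, 0.031, -0.0], [-0.0, 0.001, -1.0]]
force: [-0.6, 1.1, -3.1]
opening: 0.25
grasp_force: 30.0
```

Emit:
drive_tool --pt "5 0 0 0.01 0 0 0" --pt "5 0 0 0.02 0 0 0" --pt "5 0 0 0.03 0 0 0" --pt "5 0 0 0.03 0 0 0" --pt "5 0 0 0.03 0 0 0"

```text
time_s: 39.1
position: [0.6375, 0.0012, 0.0176]
tcp_rot: [[-0.03, 1.0, 0.0], [1.0, 0.03, -0.0], [-0.0, 0.0, -1.0]]
force: [0.2, 0.0, -3.5]
opening: 0.249
grasp_force: 30.0
```

Emit:
drive_tool --pt "5 0 0 0.01 0 0 0" --pt "5 0 0 0.02 0 0 0" --pt "5 0 0 0.026 0 0 0" --pt "5 0 0 0.026 0 0 0" --pt "5 0 0 0.026 0 0 0"

```text
time_s: 39.6
position: [0.6374, 0.0012, 0.0148]
tcp_rot: [[-0.031, 1.0, 0.0], [1.0, 0.031, -0.0], [-0.0, 0.0, -1.0]]
force: [-1.6, 0.6, 1.4]
opening: 0.251
grasp_force: 30.0
```

Emit:
drive_tool --pt "30 0 0 0 0 0 0" --pt "50 0 0 0 0 0 0" --pt "50 0 0 0 0 0 0" --pt "50 0 0 0 0 0 0" --pt "50 0 0 -0.15 0 0 0" --pt "50 0 0 -0.5 0 0 0" --pt "50 0 0 -0.9 0 0 0" --pt "50 0 0 -1.0 0 0 0"

```text
time_s: 40.4
position: [0.6411, 0.0006, 0.1399]
tcp_rot: [[-0.031, 0.999, 0.01], [1.0, 0.031, -0.002], [-0.002, 0.01, -1.0]]
force: [1.0, -0.7, -0.3]
opening: 0.571
grasp_force: 0.0
```

Emit:
drive_tool --pt "50 -0.3 0 -0.4 0 0 0" --pt "50 -0.6 0 -0.8 0 0 0" --pt "50 -0.8 0 -1.0 0 0 0" --pt "50 -0.8 0 -1.0 0 0 0" --pt "50 -0.8 0 -1.0 0 0 0" --pt "50 -0.8 0 -1.0 0 0 0"

```text
time_s: 41.0
position: [0.6391, -0.0938, 0.2525]
tcp_rot: [[-0.031, 1.0, -0.004], [1.0, 0.031, 0.002], [0.002, -0.003, -1.0]]
force: [-0.1, -0.8, -0.0]
opening: 0.576
grasp_force: 0.0
```

```bash
python3 ch.py w7 .637 .005 .008
python3 - <<'E'
from h import *
c=dict(np.load("w7.npz")); w=fworld(c); H=cv2.cvtColor(c["color"],cv2.COLOR_BGR2HSV)
m=(H[...,2]<75)&(abs(w[...,0]-.636)<.035)&(abs(w[...,1])<.14)&(w[...,2]<.02); print("strip",[np.nanpercentile(w[...,i][m],[1,99]).round(4) for i in(0,1)])
E
```

```text
all [636.6   4.5  44.9 173.7   1.8] z [0.027  0.0327] 3375
shank [637.4 -22.7  22.8 118.2   1.9] z [0.0306 0.0329] 1812
blade [634.4  74.8  45.2  34.1   1.8] z [0.0163 0.0177] 662
[ 0.63892656 -0.09342015  0.25210908] [[-0.031, 1.0, -0.004], [1.0, 0.031, 0.002], [0.002, -0.004, -1.0]]
strip [array([0.6127, 0.6514]), array([0.1032, 0.1206])]
```

View pics/w7.png

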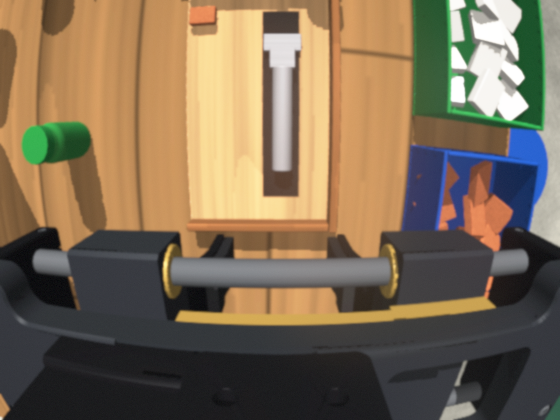

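The wrist view shows the chisel centred on the strip, from (282,42) to (282,170) with the strip ends showing either side; it measures (0.6366, 0.0045), yaw 1.8°. Next I'll bring the mug back.

Emit:
drive_tool --pt "87 0 0 0 0 0 0.534" --pt "87 0 0 0 0 0 0.534" --pt "87 0 0 0 0 0 0.534" --pt "87 0 0 0 0 0 0.534" --pt "87 0 0 0 0 0 0.534" --pt "87 0 0 0 0 0 0.534" --pt "87 0 0 0 0 0 0.534"

```text
time_s: 41.75
position: [0.6394, -0.0931, 0.2522]
tcp_rot: [[0.695, 0.719, -0.004], [0.719, -0.695, 0.002], [-0.002, -0.004, -1.0]]
force: [0.1, -0.6, -0.6]
opening: 0.99
grasp_force: 0.0
```

Emit:
drive_tool --pt "87 0 0 0 0 0 0.534" --pt "87 0 0 0 0 0 0.534" --pt "87 0 0 0 0 0 0.534" --pt "87 0 0 0 0 0 0.534" --pt "87 0 0 0 0 0 0.534" --pt "87 0 0 0 0 0 0.534" --pt "87 0 0 0 0 0 0.534"

```text
time_s: 42.45
position: [0.6398, -0.0938, 0.253]
tcp_rot: [[1.0, 0.002, -0.002], [0.002, -1.0, 0.001], [-0.002, -0.001, -1.0]]
force: [0.3, 0.9, -1.0]
opening: 0.999
grasp_force: 0.0
```

Emit:
drive_tool --pt "87 -0.1 -0.28 0 0 0 0" --pt "87 -0.2 -0.55 0 0 0 0" --pt "87 -0.306 -0.827 0 0 0 0"

```text
time_s: 42.75
position: [0.6029, 0.0057, 0.2534]
tcp_rot: [[1.0, 0.001, -0.002], [0.001, -1.0, 0.001], [-0.002, -0.001, -1.0]]
force: [0.4, 0.7, -0.2]
opening: 0.998
grasp_force: 0.0
```

Emit:
drive_tool --pt "87 -0.1 -0.28 0 0 0 0" --pt "87 -0.2 -0.55 0 0 0 0" --pt "87 -0.306 -0.827 0 0 0 0"

```text
time_s: 43.05
position: [0.566, 0.1054, 0.2537]
tcp_rot: [[1.0, 0.002, -0.001], [0.002, -1.0, 0.0], [-0.001, -0.0, -1.0]]
force: [0.8, -0.2, 0.5]
opening: 1.0
grasp_force: 0.0
```

Emit:
drive_tool --pt "87 -0.1 -0.28 0 0 0 0" --pt "87 -0.2 -0.55 0 0 0 0" --pt "87 -0.306 -0.827 0 0 0 0" --pt "87 -0.306 -0.827 0 0 0 0" --pt "87 -0.306 -0.827 0 0 0 0" --pt "87 -0.306 -0.827 0 0 0 0"

```text
time_s: 43.65
position: [0.5306, 0.2025, 0.2541]
tcp_rot: [[1.0, 0.0, -0.0], [0.0, -1.0, -0.001], [-0.0, 0.001, -1.0]]
force: [-0.3, -0.3, -0.7]
opening: 0.995
grasp_force: 0.0
```

Run:
```python
from h import *
c=optics.capture("wrist"); np.savez("w8.npz",**c); cv2.imwrite("pics/w8.png",c["color"])
w=fworld(c); z=w[...,2]; H=cv2.cvtColor(c["color"],cv2.COLOR_BGR2HSV)
reg=lambda x,y,r:np.hypot(w[...,0]-x,w[...,1]-y)<r
for nm,m,h in(("mug",reg(.492,.304,.05)&(z>.1)&(z<.13),.107),("jar",reg(.492,.414,.045)&(z>.106)&(z<.13),.112)):
    print(nm,circ(fray(c,big(m),h)),m.sum(),np.nanmedian(z[m]))
s=read_state();print(s["position"],np.round(s["tcp_rot"],3).tolist())
```

```text
mug [0.4915 0.3019 0.0298] 674 0.1068251518919821
jar [0.502  0.4104 0.0178] 561 0.11221114334373312
[0.53080958 0.20218372 0.25410261] [[1.0, -0.001, -0.0], [-0.001, -1.0, -0.0], [-0.0, 0.0, -1.0]]
```

View pics/w8.png

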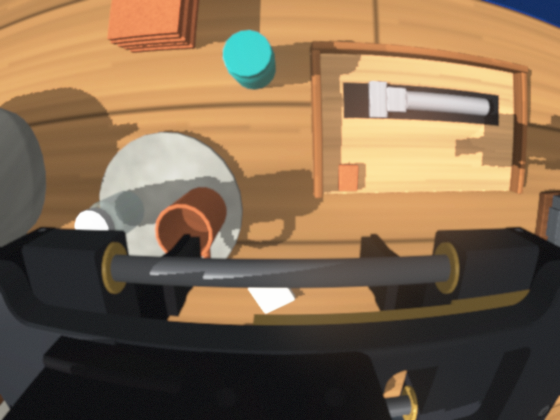

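The mug at (186,228) and the jar at (92,220) still stand where I left them. Gripping the mug now.

Emit:
drive_tool --pt "87 -0.12 -0.3 0 0 0 0" --pt "87 -0.24 -0.6 0.05 0 0 0" --pt "87 -0.323 -0.844 0.2 0 0 0" --pt "87 -0.323 -0.844 0.5 0 0 0" --pt "87 -0.323 -0.844 0.65 0 0 0" --pt "87 -0.323 -0.844 0.65 0 0 0" --pt "87 -0.323 -0.844 0.65 0 0 0" --pt "87 -0.323 -0.844 0.65 0 0 0"

```text
time_s: 44.5
position: [0.4933, 0.304, 0.1777]
tcp_rot: [[1.0, -0.002, 0.003], [-0.002, -1.0, 0.001], [0.003, -0.001, -1.0]]
force: [0.3, -0.4, 0.8]
opening: 1.001
grasp_force: 0.0
```

Emit:
drive_tool --pt "87 0 0 0.15 0 0 0" --pt "87 0 0 0.35 0 0 0" --pt "87 0 0 0.6 0 0 0" --pt "87 0 0 0.8 0 0 0" --pt "87 0 0 0.95 0 0 0" --pt "87 0 0 1.0 0 0 0" --pt "87 0 0 1.0 0 0 0" --pt "87 0 0 1.0 0 0 0"

```text
time_s: 45.3
position: [0.493, 0.3046, 0.0577]
tcp_rot: [[1.0, -0.001, 0.003], [-0.001, -1.0, 0.001], [0.003, -0.001, -1.0]]
force: [0.8, 0.5, 0.1]
opening: 1.003
grasp_force: 0.0
```

Emit:
drive_tool --pt "87 0 0 0 0 0 0" --pt "20 0 0 0 0 0 0" --pt "20 0 0 0 0 0 0" --pt "20 0 0 0 0 0 0" --pt "20 0 0 0 0 0 0" --pt "20 0 0 0 0 0 0" --pt "20 0 0 0 0 0 0" --pt "20 0 0 0 0 0 0"

```text
time_s: 46.1
position: [0.4918, 0.3042, 0.0565]
tcp_rot: [[1.0, -0.0, 0.0], [-0.0, -1.0, -0.0], [0.0, 0.0, -1.0]]
force: [-0.4, -2.1, 3.9]
opening: 0.731
grasp_force: 30.0
```

Emit:
drive_tool --pt "20 0 0 -0.1 0 0 0" --pt "20 0 0 -0.25 0 0 0" --pt "20 0 0 -0.45 0 0 0" --pt "20 0 0 -0.6 0 0 0" --pt "20 0 0 -0.67 0 0 0" --pt "20 0 0 -0.67 0 0 0"

```text
time_s: 46.7
position: [0.4925, 0.3047, 0.1381]
tcp_rot: [[1.0, -0.001, 0.003], [-0.001, -1.0, 0.001], [0.003, -0.001, -1.0]]
force: [-0.0, 0.2, -3.4]
opening: 0.733
grasp_force: 30.0
```

Emit:
drive_tool --pt "20 0.02 0.08 0 0 0 0" --pt "20 0.06 0.25 0 0 0 0" --pt "20 0.1 0.5 0 0 0 0" --pt "20 0.15 0.75 0 0 0 0" --pt "20 0.2 1.0 0 0 0 0"

```text
time_s: 47.2
position: [0.5147, 0.1825, 0.1353]
tcp_rot: [[1.0, -0.0, -0.003], [-0.0, -1.0, -0.001], [-0.003, 0.001, -1.0]]
force: [0.2, 0.6, -2.1]
opening: 0.73
grasp_force: 30.0
```

Emit:
drive_tool --pt "20 0.05 0.25 0 0 0 0" --pt "20 0.1 0.5 0 0 0 0" --pt "20 0.15 0.75 0 0 0 0" --pt "20 0.2 1.0 0 0 0 0"

```text
time_s: 47.6
position: [0.5386, 0.0624, 0.1354]
tcp_rot: [[1.0, -0.001, -0.003], [-0.001, -1.0, 0.0], [-0.003, -0.0, -1.0]]
force: [0.3, 0.3, -2.2]
opening: 0.732
grasp_force: 30.0
```

Emit:
drive_tool --pt "20 0.05 0.25 0 0 0 0" --pt "20 0.12 0.5 0 0 0 0" --pt "20 0.18 0.75 0 0 0 0" --pt "20 0.22 0.95 0 0 0 0" --pt "20 0.24 1.0 0 0 0 0" --pt "20 0.24 1.0 0 0 0 0" --pt "20 0.24 1.0 0 0 0 0"

```text
time_s: 48.3
position: [0.5671, -0.0549, 0.1359]
tcp_rot: [[1.0, -0.001, -0.002], [-0.001, -1.0, 0.001], [-0.002, -0.001, -1.0]]
force: [-0.8, 1.5, -2.0]
opening: 0.736
grasp_force: 30.0
```

Emit:
drive_tool --pt "20 0.015 0.1 0.05 0 0 0" --pt "20 0.026 0.2 0.2 0 0 0" --pt "20 0.026 0.23 0.35 0 0 0" --pt "20 0.026 0.23 0.5 0 0 0" --pt "20 0.026 0.23 0.6 0 0 0" --pt "20 0.026 0.23 0.65 0 0 0" --pt "20 0.026 0.23 0.65 0 0 0" --pt "20 0.026 0.23 0.65 0 0 0"

```text
time_s: 49.1
position: [0.5718, -0.0833, 0.0591]
tcp_rot: [[1.0, -0.0, 0.001], [-0.0, -1.0, -0.0], [0.001, 0.0, -1.0]]
force: [-0.1, 0.1, -2.3]
opening: 0.732
grasp_force: 30.0
```

Emit:
drive_tool --pt "20 -0.005 -0.004 0.015 0 0 0" --pt "20 -0.005 -0.004 0.03 0 0 0" --pt "20 -0.005 -0.004 0.045 0 0 0" --pt "20 -0.005 -0.004 0.055 0 0 0" --pt "20 -0.005 -0.004 0.055 0 0 0" --pt "20 -0.005 -0.004 0.055 0 0 0"

```text
time_s: 49.7
position: [0.5709, -0.0829, 0.0525]
tcp_rot: [[1.0, -0.001, 0.0], [-0.001, -1.0, -0.0], [0.0, 0.0, -1.0]]
force: [-1.1, -0.3, 1.8]
opening: 0.732
grasp_force: 30.0
```

Emit:
drive_tool --pt "76 0 0 0 0 0 0" --pt "87 0 0 0 0 0 0" --pt "87 0 0 0 0 0 0" --pt "87 0 0 -0.1 0 0 0" --pt "87 0 0 -0.4 0 0 0" --pt "87 0 0 -0.8 0 0 0" --pt "87 0 0 -1.0 0 0 0" --pt "87 0 0 -1.0 0 0 0"

```text
time_s: 50.5
position: [0.5739, -0.0838, 0.1773]
tcp_rot: [[1.0, -0.001, 0.01], [-0.0, -1.0, -0.003], [0.01, 0.003, -1.0]]
force: [1.0, -0.3, 0.4]
opening: 0.997
grasp_force: 0.0
```

Emit:
drive_tool --pt "87 -0.03 -0.2 0 0 0 0" --pt "87 -0.1 -0.6 0 0 0 0" --pt "87 -0.165 -1.0 0 0 0 0"

```text
time_s: 50.8
position: [0.5503, 0.0377, 0.1716]
tcp_rot: [[1.0, -0.003, -0.001], [-0.003, -1.0, 0.0], [-0.001, -0.0, -1.0]]
force: [-0.2, 0.7, -0.3]
opening: 1.001
grasp_force: 0.0
```

Emit:
drive_tool --pt "87 -0.06 -0.4 0 0 0 0" --pt "87 -0.12 -0.8 0 0 0 0" --pt "87 -0.165 -1.0 0 0 0 0"

```text
time_s: 51.1
position: [0.5294, 0.1605, 0.1715]
tcp_rot: [[1.0, 0.002, -0.002], [0.002, -1.0, 0.001], [-0.002, -0.001, -1.0]]
force: [0.4, 0.2, 0.4]
opening: 1.003
grasp_force: 0.0
```

Emit:
drive_tool --pt "87 -0.06 -0.4 0 0 0 0" --pt "87 -0.12 -0.8 0 0 0 0" --pt "87 -0.165 -1.0 0 0 0 0"

```text
time_s: 51.4
position: [0.5101, 0.2804, 0.1715]
tcp_rot: [[1.0, 0.002, -0.001], [0.002, -1.0, 0.001], [-0.001, -0.001, -1.0]]
force: [-0.3, -0.3, 0.9]
opening: 0.997
grasp_force: 0.0
```

Emit:
drive_tool --pt "87 -0.06 -0.4 0 0 0 0" --pt "87 -0.12 -0.8 0 0 0 0" --pt "87 -0.165 -1.0 0 0 0 0" --pt "87 -0.165 -1.0 0 0 0 0" --pt "87 -0.165 -1.0 0 0 0 0" --pt "87 -0.165 -1.0 0 0 0 0"

```text
time_s: 52.0
position: [0.4917, 0.3958, 0.1716]
tcp_rot: [[1.0, -0.002, -0.001], [-0.002, -1.0, -0.001], [-0.001, 0.001, -1.0]]
force: [0.8, -0.1, -0.1]
opening: 1.002
grasp_force: 0.0
```

Emit:
drive_tool --pt "87 0 -0.15 0 0 0 0" --pt "87 0 -0.15 0.1 0 0 0" --pt "87 0 -0.15 0.3 0 0 0" --pt "87 0 -0.15 0.55 0 0 0" --pt "87 0 -0.15 0.8 0 0 0" --pt "87 0 -0.15 0.97 0 0 0" --pt "87 0 -0.15 1.0 0 0 0" --pt "87 0 -0.15 1.0 0 0 0"

```text
time_s: 52.8
position: [0.4916, 0.4137, 0.0511]
tcp_rot: [[1.0, -0.002, -0.002], [-0.002, -1.0, -0.002], [-0.002, 0.002, -1.0]]
force: [0.3, 0.5, 0.1]
opening: 0.998
grasp_force: 0.0
```

Emit:
drive_tool --pt "87 0 0 0 0 0 0" --pt "87 0 0 0 0 0 0" --pt "20 0 0 0 0 0 0" --pt "20 0 0 0 0 0 0" --pt "20 0 0 0 0 0 0" --pt "20 0 0 0 0 0 0" --pt "20 0 0 0 0 0 0" --pt "20 0 0 0 0 0 0"

```text
time_s: 53.6
position: [0.4919, 0.4148, 0.0522]
tcp_rot: [[1.0, -0.0, -0.0], [-0.0, -1.0, -0.001], [-0.0, 0.001, -1.0]]
force: [0.0, -1.0, 0.6]
opening: 0.609
grasp_force: 30.0
```

Emit:
drive_tool --pt "20 0 0 0 0 0 0" --pt "20 0 0 0 0 0 0" --pt "20 0 0 -0.1 0 0 0" --pt "20 0 0 -0.25 0 0 0" --pt "20 0 0 -0.45 0 0 0" --pt "20 0 0 -0.6 0 0 0" --pt "20 0 0 -0.67 0 0 0" --pt "20 0 0 -0.67 0 0 0"

```text
time_s: 54.4
position: [0.4926, 0.4159, 0.1341]
tcp_rot: [[1.0, -0.001, 0.003], [-0.001, -1.0, 0.002], [0.003, -0.002, -1.0]]
force: [-0.3, -0.2, -1.8]
opening: 0.605
grasp_force: 30.0
```

Emit:
drive_tool --pt "20 0.02 0.08 0 0 0 0" --pt "20 0.06 0.25 0 0 0 0" --pt "20 0.1 0.5 0 0 0 0" --pt "20 0.15 0.75 0 0 0 0" --pt "20 0.2 1.0 0 0 0 0"

```text
time_s: 54.9
position: [0.5149, 0.2932, 0.131]
tcp_rot: [[1.0, -0.0, -0.003], [-0.0, -1.0, -0.001], [-0.003, 0.001, -1.0]]
force: [0.4, -0.1, -2.3]
opening: 0.606
grasp_force: 30.0
```

Emit:
drive_tool --pt "20 0.05 0.25 0 0 0 0" --pt "20 0.1 0.5 0 0 0 0" --pt "20 0.15 0.75 0 0 0 0" --pt "20 0.2 1.0 0 0 0 0"

```text
time_s: 55.3
position: [0.5388, 0.1731, 0.1312]
tcp_rot: [[1.0, -0.001, -0.003], [-0.001, -1.0, -0.001], [-0.003, 0.001, -1.0]]
force: [0.6, 0.3, -2.8]
opening: 0.613
grasp_force: 30.0
```

Emit:
drive_tool --pt "20 0.05 0.25 0 0 0 0" --pt "20 0.12 0.5 0 0 0 0" --pt "20 0.18 0.75 0 0 0 0" --pt "20 0.22 0.95 0 0 0 0" --pt "20 0.25 1.0 0 0 0 0" --pt "20 0.25 1.0 0 0 0 0" --pt "20 0.25 1.0 0 0 0 0"

```text
time_s: 56.0
position: [0.5688, 0.0556, 0.1319]
tcp_rot: [[1.0, -0.001, -0.002], [-0.001, -1.0, 0.001], [-0.002, -0.001, -1.0]]
force: [-0.8, 0.0, -2.4]
opening: 0.605
grasp_force: 30.0
```

Emit:
drive_tool --pt "20 0.01 0.1 0.05 0 0 0" --pt "20 0.02 0.18 0.2 0 0 0" --pt "20 0.02 0.18 0.35 0 0 0" --pt "20 0.02 0.18 0.5 0 0 0" --pt "20 0.02 0.18 0.6 0 0 0" --pt "20 0.02 0.18 0.65 0 0 0" --pt "20 0.02 0.18 0.65 0 0 0" --pt "20 0.02 0.18 0.65 0 0 0"

```text
time_s: 56.8
position: [0.5725, 0.0337, 0.0549]
tcp_rot: [[1.0, -0.0, 0.001], [-0.0, -1.0, -0.0], [0.001, 0.0, -1.0]]
force: [0.6, -0.5, -2.1]
opening: 0.606
grasp_force: 30.0
```

Emit:
drive_tool --pt "20 0 0 0.015 0 0 0" --pt "20 0 0 0.03 0 0 0" --pt "20 0 0 0.045 0 0 0" --pt "20 0 0 0.045 0 0 0" --pt "20 0 0 0.045 0 0 0"

```text
time_s: 57.3
position: [0.572, 0.0335, 0.0492]
tcp_rot: [[1.0, -0.001, -0.0], [-0.001, -1.0, 0.0], [-0.0, -0.0, -1.0]]
force: [-0.3, 0.3, -2.4]
opening: 0.607
grasp_force: 30.0
```

Emit:
drive_tool --pt "20 0 0 0.008 0 0 0" --pt "20 0 0 0.012 0 0 0" --pt "20 0 0 0.012 0 0 0" --pt "20 0 0 0.012 0 0 0"

```text
time_s: 57.7
position: [0.5723, 0.0335, 0.0481]
tcp_rot: [[1.0, -0.001, 0.001], [-0.001, -1.0, -0.0], [0.001, 0.0, -1.0]]
force: [0.0, -0.3, 2.5]
opening: 0.606
grasp_force: 30.0
```

Emit:
drive_tool --pt "66 0 0 0 0 0 0" --pt "87 0 0 0 0 0 0" --pt "87 0 0 0 0 0 0" --pt "87 0 0 -0.1 0 0 0" --pt "87 0 0 -0.4 0 0 0" --pt "87 0 0 -0.8 0 0 0" --pt "87 0 0 -1.0 0 0 0" --pt "87 0 0 -1.0 0 0 0"

```text
time_s: 58.5
position: [0.5752, 0.0333, 0.1728]
tcp_rot: [[1.0, -0.0, 0.01], [-0.0, -1.0, -0.001], [0.01, 0.001, -1.0]]
force: [0.5, -0.4, 0.2]
opening: 0.995
grasp_force: 0.0
```

Emit:
drive_tool --pt "87 -0.1 0.3 -0.4 0 0 0" --pt "87 -0.15 0.4 -0.8 0 0 0" --pt "87 -0.15 0.45 -1.0 0 0 0" --pt "87 -0.15 0.45 -1.0 0 0 0" --pt "87 -0.15 0.45 -1.0 0 0 0" --pt "87 -0.15 0.45 -1.0 0 0 0"

```text
time_s: 59.1
position: [0.5526, -0.0199, 0.2859]
tcp_rot: [[1.0, -0.001, -0.004], [-0.001, -1.0, 0.001], [-0.004, -0.001, -1.0]]
force: [-0.4, -0.5, -0.7]
opening: 0.996
grasp_force: 0.0
```

```bash
python3 - <<'E'
from h import *
for n in("wrist","scene"):
    c=optics.capture(n); np.savez(n[0]+"9.npz",**c); cv2.imwrite(f"pics/{n}9.png",c["color"])
E
python3 m2.py w9.npz | grep -E "jar|mug"; python3 m2.py s9.npz scene0.npz| grep -E "jar|mug"
```

```text
w9.npz jarcap [0.5726 0.0325 0.0236] z 0.1085 1551
w9.npz mug [ 0.5695 -0.0827  0.0314] z 0.1032 706
s9.npz jarcap [0.5768 0.0283 0.0236] z 0.106 246
s9.npz mug [ 0.5731 -0.0869  0.0314] z 0.1004 163
scene0.npz jarcap [0.5767 0.0287 0.0235] z 0.106 243
scene0.npz mug [ 0.5731 -0.0864  0.0315] z 0.1 166
```

View pics/scene9.png

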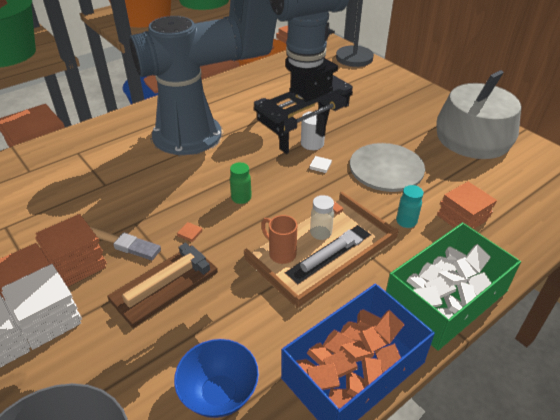

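The scene view shows everything in place. The mug is at (283,240) and the jar at (322,218), each back within 1 mm of its starting spot. The chisel lies on the strip at (325,252), the hammer on the rest at (165,278), and the arm is clear.

```bash
python3 -c "
from rig import order
print(order.hand_in())"
```

```text
the job is handed in; nothing more can be done
None
```

The job is handed in: by my last camera measurements the hammer is centred on the rest, the chisel is centred on the strip, and the mug and jar are upright within about 1 mm of where they started. The hand-in returned no verdict.

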